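Clamp a bisque cup by turning the turnbuckle

TASK

Stand the bisque cup upright on the clamp's seat, midway between the two open cork-faced jaws, and let go of it. Then turn the turnbuckle body by pushing its spokes over, top away from the robot, so that both jaws draw in together and hold the cup firmly, each pressing it with about 18 N; stop as soon as you feel that load, since much more cracks the cup, and let go. Move the jaws only by the turnbuckle, do everything gently and leave the other things on the bench where they are.

Things in the scene. Friction and masses are not known exactly. Their poses are not given: they have to be found in the camera images.
- cup: the bisque (plain pinkish, unglazed) straight-sided cup, open at the top, no handle: outer diameter 56 mm, height 80 mm, wall 4 mm, about 160 g. Loose, standing upright on the bench. Origin: centre of its underside; z is up its axis.
- clamp: the cup clamp, fixed on the bench: a plywood base plate 225 x 230 mm, 8 mm thick, with the turnbuckle along its near part and the cup seat on its far part. Origin: on the bench surface under the centre of the seat; z up, y along the direction in which the jaws close (towards the left jaw), x from the turnbuckle towards the seat.
- seat: the cup seat: a flat cork disc 84 mm across without a rim, its top 10 mm above the bench. Fixed to the clamp. Origin: centre of its top face, where the cup's underside is to stand; axes as the clamp's.
- turnbuckle: the steel turnbuckle body, 96 mm long, level along the clamp's y axis. Origin: its middle, on the axis of rotation. It turns about its own y axis only. At its middle four round spokes, 10 mm thick with round ends, stick out to 55 mm from the axis, along its own +x, -x, +z and -z (one every quarter turn). It starts at any angle. A spoke pushed straight while it still leans back by 40 degrees or more tends to jam: push along its arc.
- screw (a point): the turnbuckle's middle, fixed, 140 mm from the seat along the clamp's -x, 68 mm above the bench; axes as the clamp's. Pushing the upper spoke to the clamp's +x tightens, by 1.8 to 4 rad; each radian draws each jaw in 4.5 mm. Turning takes 0.28 N m with free jaws, plus 0.009 N m per newton with which each jaw presses (0.44 N m at 18 N); a push held still reads less. It stays where left.
- jaw_left: the left jaw (clamp's +y side), a grey L-shaped arm riding with the left threaded end, moved only by the turnbuckle. Origin: middle of the front face of its upright cork pad when unloaded (38 mm wide, 28 mm high, pad centre 50 mm above the bench). The pad is rubber-backed: it gives about 0.12 mm per newton. Axes as the clamp's.
- jaw_right: the right jaw (clamp's -y side), mirror image, drawn in by the same amount as the left. Its rigid pad (same size) sits on a brass stem and stands 0 to 8 mm farther in towards the cup than the origin, different each time and not reported, so contact must be felt. It may slide the cup some mm before both pads bear.
- jar: bystander: cork-topped glass jar, 68 mm across, 106 mm high, loose. Origin: centre of its underside.
- lamp: bystander: white ceramic lamp base with a press button, 84 mm across, 93 mm high, loose. Origin: centre of its underside.
- bowl: bystander: small bisque bowl, 90 mm across, 45 mm high, loose. Origin: centre of its underside.
- rib: bystander: orange plastic rib, 100 x 50 x 6 mm, lying flat. Origin: about its centre, underside.
- caliper: bystander: steel caliper, 160 x 57 x 8 mm, lying flat. Origin: middle of its beam, underside.
- turning_tool: bystander: turning tool 190 mm long with a flat blade, lying beyond the clamp. Origin: about its middle, underside.
Mind the look-alikes: they are no part of the job. Leave any yellow look-alike of the cup alone.

How it is judged:
By the outcome, as a careful person would: the job done as asked, in the order asked, and still so for the second after the job is handed in, with the robot touching nothing.
It also fails if it takes over 67 s, if anything falls off the work surface, if the arm or the gripper's body presses on something with over 40 N, if the wrist force passes 120 N, or if a joint passes its speed limit or range.

ROBOT

A 6-joint arm with a two-finger parallel gripper is mounted at the origin on the work surface. World frame = base frame: x ahead of the robot, y to its left, z up, the work surface at z = 0. Lengths are in mm, angles in rad, forces in N, time in s.
With the tool pointing down it reaches from about 350 to 925 mm from the base axis. Payload 6.4 kg.
Tool frame: the origin (TCP) lies midway between the tips of the shut fingers; the grasp point (between the pads) lies 19 mm behind it; x points along the fingers, z is the direction in which the jaws open and shut, and the axes are right-handed (so a half turn about x gives the same grasp; the last joint's range is limited). The gripper opens to 94 mm and grips with 3 to 60 N. Pads are 16 mm wide; open, the fingers measure 119 mm over their backs; the gripper's body (75 mm by 177 mm) begins 78 mm behind the grasp point.
Start: joints at [-1.428, 0.245, 1.558, -0, 1.339, -0.174], TCP at [202.498, -617.663, 165.455] pointing down, gripper open.
Joint ranges: [-3.13, 3.13], [-1.02, 2.26], [0.13, 2.54], [-0.95, 4.09], [0.21, 2.88], [-2.74, 2.74]. Speed limits (rad/s): [2.57, 2.57, 3.14, 3.14, 3.14, 3.14].

INTERFACE

Orientations are given as [roll, pitch, yaw] about the fixed x, y, z axes, in that order (R = Rz(yaw) Ry(pitch) Rx(roll)).
In Python, from plant import robot gives the robot as it stands.
- The arm moves only by the tool play_rows, never from a script. Its argument "moves" is a list of rows, each an object of numbers: "tx", "ty", "tz": the shift along the tool's x, y, z in mm; "wx", "wy", "wz": the turn, a rotation vector about the tool's x, y, z in rad. In form: [{"tx": .., "ty": .., "tz": .., "wx": .., "wy": .., "wz": ..}, ...]. A call has 1 to 5 rows; each row is the pose to reach, as a shift and turn from the pose commanded when the call began, along the tool's axes at that moment; what a row does not reach only later rows make up. A row lasts 1/12 s, in which the tool goes at most 41.7 mm and 7.16 degrees, less where a joint would pass 70% of its speed; a pose out of reach is approached as far as the arm can. A call with a gripper value outside its range is refused whole. "fingers" is the closure in counts, from 0 (fully open) to 255 (shut), set as the call begins (left out, the last holds). The fingers move at their own pace and stop on an object; the grip force is fixed at half the most. Time passes only in rows, so rows that repeat a pose let the fingers close. It gives the time, the measured TCP pose, the force and the opening at its end, in the units of the state.
- robot.state(): the state, without advancing time (a new reading comes with each control period).
- robot.get_image(name): name is "side" or "top"; returns (picture, depth): 420x560x3 uint8, red, green, blue; 420x560 float32, mm along the optical axis (not along the pixel's ray), 0 where there is no reading.
- robot.calibration(name): a dict with "fx", "fy", "cx", "cy" (pixels), "R" (3x3) and "t" (3): a world point X has camera coordinates R X + t. Camera axes: x right, y down, z forward; pixel columns grow to the right and rows downward; lengths in mm; the calibration is good to about 2 mm. A picture is of the moment at which its call begins. calibration takes no time and is no camera call.
- robot.job_done(): hands the job in, once; it reports no verdict.
The state is a dict: "time": time; "joint_positions": joint angles; "qd": joint speeds; "tau": joint torques, N m; "ee_pos": TCP position; "tcp_rot": TCP orientation; "wrist_force": force on the tool from outside, world axes, zero at the start; "ft_torque": the same for the moment, N m; "finger_gap": finger opening in mm.
Only numpy, scipy, OpenCV 4.12 (cv2) and the standard library are available. Lean on these libraries where they do the work, as an engineer would, in place of code of your own. Each camera call takes 0.05 s, during which the arm holds its last target.

## Working session

There is one attempt and no reset: what is moved stays moved. The work goes in short steps, Python scripts to look and compute and a tool call to move; the robot and the scene stay as the last step left them, time stands still between calls to the robot, and variables do not carry over. Pictures are saved under pics/ and viewed, and the job is handed in when it is done.

Besides the shell and the picture viewer there is one more tool, called after "Emit:" in YAML: its name, and indented under it one key for each argument. play_rows: Moves the arm, as the interface text tells. Its arguments: {"type":"object","properties":{"moves":{"type":"array"},"fingers":{"type":"number"}},"required":["moves"]}

```bash
ls; mkdir -p pics; python3 - <<'E'
from plant import robot
import cv2,numpy as np
print(robot.state())
for n in("side","top"):
    p,d=robot.get_image(n); c=robot.calibration(n); print(n,c)
    cv2.imwrite(f"pics/{n}0.png",p[:,:,::-1]); np.save(f"pics/{n}0_d.npy",d); np.save(f"pics/{n}0_p.npy",p)
E
```

```text
pics
{'time': 0.0, 'joint_positions': array([-1.42812761e+00,  2.45800915e-01,  1.55897596e+00, -1.11437806e-05,
        1.33869257e+00, -1.74100051e-01]), 'qd': array([-0.00019995, -0.00141705, -0.00163883, -0.00019555,  0.00075376,
        0.00032246]), 'tau': array([ 3.80766751e-04, -4.15840852e+01, -3.14596510e+01,  6.85678446e-02,
        3.32947285e-02, -1.44481432e-04]), 'ee_pos': array([ 202.38043093, -616.99610664,  164.37430123]), 'tcp_rot': array([2.9732684 , 1.56891949, 1.71924341]), 'wrist_force': array([-0.18072095, -0.47979954,  0.6302633 ]), 'ft_torque': array([ 0.02984462, -0.03771966, -0.01005689]), 'finger_gap': 93.82125355492126}
side {'fx': 484.0834293572672, 'fy': 484.0834293572672, 'cx': 271.685765548549, 'cy': 211.4535807418908, 'R': array([[-0.80600007, -0.59181037, -0.01115275],
       [-0.26611151,  0.37912496, -0.88625556],
       [ 0.52872351, -0.71135417, -0.4630623 ]]), 't': array([ 498.37215809,  250.79051503, 1235.13477669])}
top {'fx': 543.1931873351078, 'fy': 543.1931873351078, 'cx': 287.89341110363534, 'cy': 205.43847031039132, 'R': array([[ 0.01156354, -0.99988222,  0.01009128],
       [-0.9900162 , -0.01286607, -0.14036518],
       [ 0.14047848, -0.00836741, -0.99004837]]), 't': array([ -11.58664622,  592.81489853, 1285.89112243])}
```

View pics/side0.png

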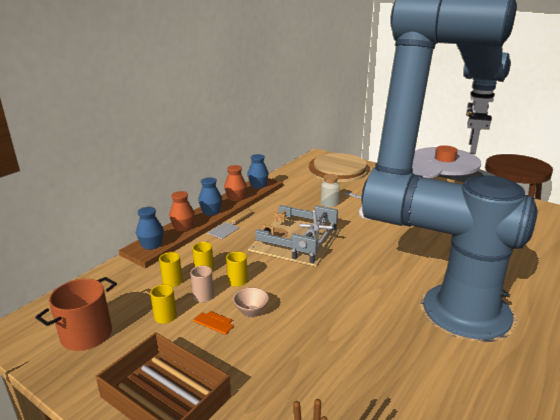

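View pics/top0.png

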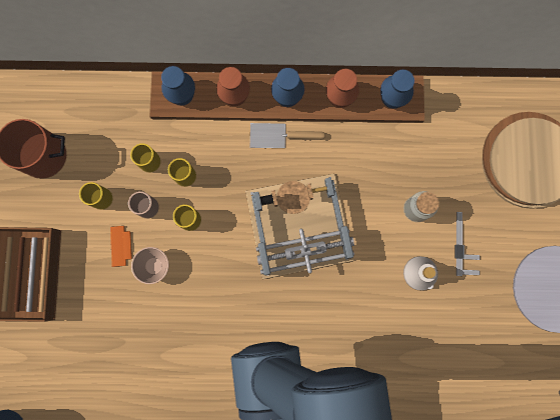

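The top view shows the bisque cup at about (140,203) with yellow cups around it, and the clamp at about (300,225). I'll zoom in on both.

```bash
cat > h.py <<'E'
import numpy as np,cv2
from plant import robot
C={n:robot.calibration(n) for n in("side","top")}
def ray(n,u,v,z):
    c=C[n]; d=c["R"].T@np.array([(u-c["cx"])/c["fx"],(v-c["cy"])/c["fy"],1]); o=-c["R"].T@c["t"]
    return o+d*(z-o[2])/d[2]
def proj(n,X):
    c=C[n]; q=c["R"]@np.array(X,float)+c["t"]; return np.array([c["fx"]*q[0]/q[2]+c["cx"],c["fy"]*q[1]/q[2]+c["cy"]])
def cloud(n,d):
    c=C[n]; v,u=np.mgrid[:d.shape[0],:d.shape[1]]
    P=np.stack([(u-c["cx"])/c["fx"]*d,(v-c["cy"])/c["fy"]*d,d],-1)
    return (P-c["t"])@c["R"]
def crop(p,u0,v0,w,h,s,fn):
    cv2.imwrite(fn,cv2.resize(p[v0:v0+h,u0:u0+w,::-1],None,fx=s,fy=s,interpolation=cv2.INTER_CUBIC))
E
python3 - <<'E'
from h import *
t=np.load("pics/top0_p.npy"); s=np.load("pics/side0_p.npy")
crop(t,235,165,130,120,5,"pics/c1.png"); crop(t,75,135,140,150,4,"pics/c2.png"); crop(s,240,190,110,80,7,"pics/c3.png")
P=cloud("top",np.load("pics/top0_d.npy"))
for u,v in[(300,150),(200,260),(140,203),(131,203),(150,203),(294,198),(304,240)]: print(u,v,P[v,u].round(1), ray("top",u,v,0).round(1))
E
```

```text
300 150 [743.9 -34.2  -5.2] [742.6 -34.    0. ]
200 260 [459.1 211.5   3.3] [459.2 212.    0. ]
140 203 [599.  365.4   8.2] [600.2 367.6   0. ]
131 203 [591.  372.5  62.6] [599.9 390.2   0. ]
150 203 [588.6 321.9  83.5] [600.5 342.5   0. ]
294 198 [616.7 -19.7   8.5] [618.  -19.9   0. ]
304 240 [507.  -43.4  65.8] [512.1 -45.9   0. ]
```

View pics/c1.png

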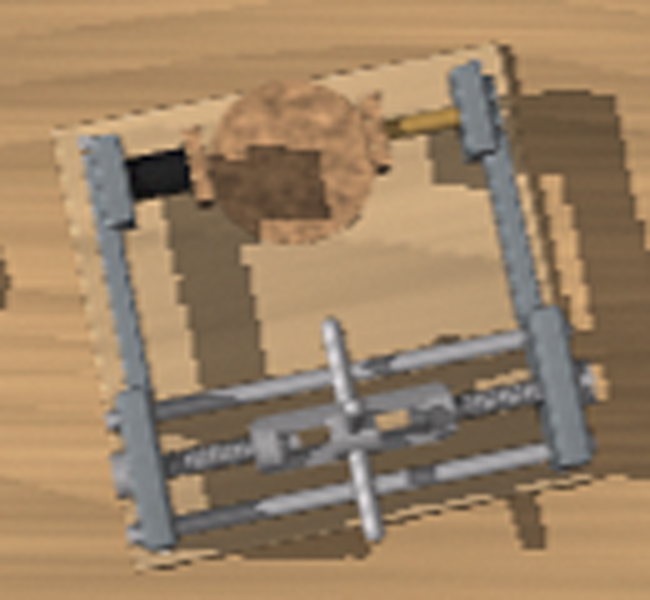

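View pics/c2.png

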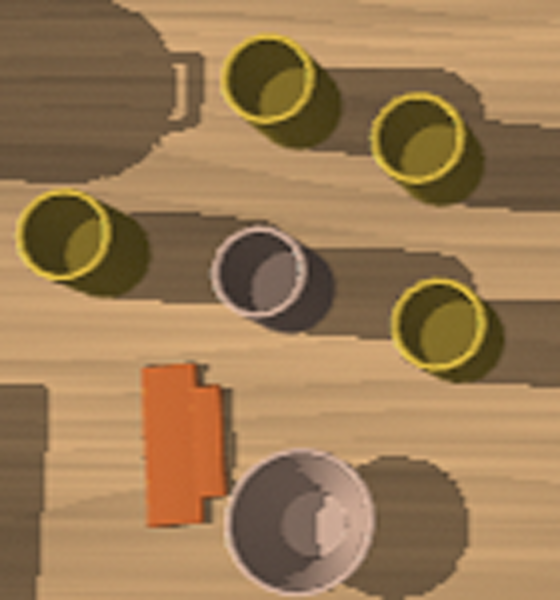

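View pics/c3.png

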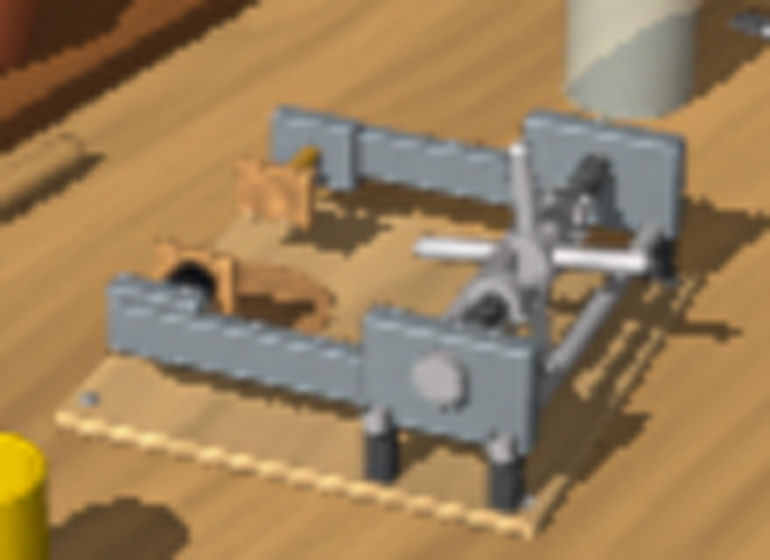

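```bash
python3 - <<'E'
from h import *
t=np.load("pics/top0_p.npy"); D=np.load("pics/top0_d.npy");P=cloud("top",D)
def c1(u,v): return (u/5+235-.4,v/5+165-.4)
def c3(u,v): return (u/7+240-.43,v/7+190-.43)
cs=[ray("top",*c1(*q),8)[:2] for q in[(497,45),(53,131),(137,568),(625,475)]]
print("corners",np.round(cs,1)); 
print("sides",[np.linalg.norm(cs[i]-cs[(i+1)%4]).round(1) for i in range(4)], "yaw of edges",[np.degrees(np.arctan2(*(cs[(i+1)%4]-cs[i])[::-1])).round(1) for i in range(4)])
cm=np.mean(cs,0);print("centre",cm)
# seat ellipse: extents of disc in crop
for q in[(295,80),(300,245),(213,160),(382,155)]: print("seat edge",ray("top",*c1(*q),10).round(1))
# rims
hsv=cv2.cvtColor(t,cv2.COLOR_RGB2HSV)
for name,(u,v,r) in dict(cup=(140,203,13),y1=(143,155.5,13),y2=(180,170,13),y3=(185,216,13),y4=(91,194,13)).items():
    print(name,ray("top",u,v,80).round(1))
# depth points near spokes
for q in[(330,320),(336,345),(345,380),(350,410),(355,440),(362,470),(372,525),(375,537)]:
    u,v=map(lambda a:int(round(a)),c1(*q)); print("spoke",q,P[v,u].round(1))
print("side spokes")
Ps=cloud("side",np.load("pics/side0_d.npy"))
for q in[(517,150),(520,175),(525,210),(530,250),(425,248),(460,250),(600,258),(640,262)]:
    u,v=map(lambda a:int(round(a)),c3(*q)); print(q,Ps[v,u].round(1))
E
```

```text
corners [[ 680.6 -120.3]
 [ 633.5  103.2]
 [ 416.2   57. ]
 [ 464.6 -183.7]]
sides [np.float64(228.4), np.float64(222.2), np.float64(245.5), np.float64(225.1)] yaw of edges [np.float64(101.9), np.float64(-168.0), np.float64(-78.6), np.float64(16.3)]
centre [548.71890721 -35.95094859]
seat edge [660.8 -18.2  10. ]
seat edge [577.1 -21.6  10. ]
seat edge [619.5  22.5  10. ]
seat edge [623.1 -62.3  10. ]
cup [588.8 346.3  80. ]
y1 [703.9 344.9  80. ]
y2 [669.7 254.9  80. ]
y3 [559.1 238.8  80. ]
y4 [608.8 463.3  80. ]
spoke (330, 320) [533.5 -36.2  62. ]
spoke (336, 345) [520.9 -38.4  69.1]
spoke (345, 380) [504.4 -43.3  68.8]
spoke (350, 410) [486.6 -43.6 123. ]
spoke (355, 440) [475.4 -47.7  80. ]
spoke (362, 470) [461.7 -50.5  73.9]
spoke (372, 525) [435.9 -55.1  77.9]
spoke (375, 537) [431.3 -57.5  77.8]
side spokes
(517, 150) [491.5 -41.5 119.2]
(520, 175) [485.3 -37.8 109. ]
(525, 210) [481.5 -38.3  92.6]
(530, 250) [480.7 -38.   75.6]
(425, 248) [530.6 -30.9  62.8]
(460, 250) [513.2 -32.3  67.8]
(600, 258) [450.9 -47.3  77.5]
(640, 262) [434.3 -54.9  75.8]
```

```bash
cat >> h.py <<'E'
from scipy.spatial.transform import Rotation as Ro
def rot(r): return Ro.from_euler('xyz',r)
YAW=np.radians(11.9); CX=np.array([np.cos(YAW),np.sin(YAW),0]); CY=np.array([-np.sin(YAW),np.cos(YAW),0])
SEAT=np.array([619.,-20,10]); SCREW=np.array([482.,-48.5,68])
def down(zdir):  # tool x down, tool z along zdir
    z=np.array(zdir,float);z[2]=0; z/=np.linalg.norm(z); x=np.array([0,0,-1.]); y=np.cross(z,x); return Ro.from_matrix(np.stack([x,y,z],1))
def to(p,R=None):
    s=robot.state(); R0=rot(s["tcp_rot"]); 
    sh=R0.inv().apply(np.array(p)-s["ee_pos"]); tv=np.zeros(3) if R is None else (R0.inv()*R).as_rotvec()
    print("at",s["ee_pos"].round(1),"t",round(s["time"],2),"SHIFT",sh.round(1),"TURN",tv.round(3),"rows",round(max(np.linalg.norm(sh)/41.7,np.degrees(np.linalg.norm(tv))/7.16),1))
E
python3 - <<'E'
from h import *
s=robot.state(); R0=rot(s["tcp_rot"]); print(R0.as_matrix().round(3))
for q in(CX,-CX,CY,-CY): to([588.8,346.3,150],down(q))
for X in(SEAT,SCREW): print(proj("top",X),proj("side",X))
# side check of cup
for X in([588.8,346.3,80],[588.8,346.3,0]): print(proj("side",X))
E
```

```text
[[-0.     0.95   0.312]
 [ 0.002  0.312 -0.95 ]
 [-1.     0.    -0.002]]
at [ 202.4 -617.1  164.5] t 0.1 SHIFT [  16.   667.3 -795. ] TURN [-1.462e+00 -1.000e-03 -1.000e-03] rows 24.9
at [ 202.4 -617.1  164.5] t 0.1 SHIFT [  16.   667.3 -795. ] TURN [ 1.68e+00 -1.00e-03  1.00e-03] rows 24.9
at [ 202.4 -617.1  164.5] t 0.1 SHIFT [  16.   667.3 -795. ] TURN [-3.033e+00  0.000e+00 -2.000e-03] rows 24.9
at [ 202.4 -617.1  164.5] t 0.1 SHIFT [  16.   667.3 -795. ] TURN [ 0.109 -0.002 -0.   ] rows 24.9
[294.13771331 197.00973412] [275.12938418 232.89303878]
[306.11721181 250.48612894] [316.37359988 225.67845576]
[201.91790357 270.66553696]
[204.23806816 295.37755552]
```

Emit:
play_rows:
  moves:
    - {"tx":-20,"ty":133,"tz":-158}
    - {"tx":-20,"ty":133,"tz":-158}
    - {"tx":-20,"ty":133,"tz":-158}
    - {"tx":-20,"ty":133,"tz":-158}
    - {"tx":-20,"ty":133,"tz":-158}
  fingers: 0

```text
schema error: expected keys tx, ty, tz, wx, wy, wz
```

Emit:
play_rows:
  moves:
    - {"tx":-15,"ty":133,"tz":-158}
    - {"tx":-15,"ty":133,"tz":-158}
    - {"tx":-15,"ty":133,"tz":-158}
    - {"tx":-15,"ty":133,"tz":-158}
    - {"tx":-15,"ty":133,"tz":-158}

```text
schema error: expected keys tx, ty, tz, wx, wy, wz
```

Emit:
play_rows:
  moves:
    - {"tx":0,"ty":133,"tz":-158}
    - {"tx":0,"ty":133,"tz":-158}
    - {"tx":0,"ty":133,"tz":-158}
    - {"tx":0,"ty":133,"tz":-158}
    - {"tx":0,"ty":133,"tz":-158}

```text
schema error: expected keys tx, ty, tz, wx, wy, wz
```

Emit:
play_rows:
  moves:
    - {"tx":0,"ty":133,"tz":-158}
    - {"tx":0,"ty":133,"tz":-158}
    - {"tx":0,"ty":133,"tz":-158}
    - {"tx":0,"ty":133,"tz":-158}
    - {"tx":0,"ty":133,"tz":-158}

```text
schema error: expected keys tx, ty, tz, wx, wy, wz
```

```bash
python3 - <<'E'
from h import *
to([588.8,346.3,180],down(CX)); print(robot.state()["joint_positions"].round(2))
E
```

```text
at [ 202.4 -617.1  164.5] t 0.1 SHIFT [ -14.   667.3 -795.1] TURN [-1.462e+00 -1.000e-03 -1.000e-03] rows 24.9
[-1.43  0.25  1.56 -0.    1.34 -0.17]
```

All six keys are needed.

Emit:
play_rows:
  moves:
    - {"tx":-20,"ty":133,"tz":-158,"wx":0,"wy":0,"wz":0}
    - {"tx":-20,"ty":133,"tz":-158,"wx":0,"wy":0,"wz":0}
    - {"tx":-20,"ty":133,"tz":-158,"wx":0,"wy":0,"wz":0}
    - {"tx":-20,"ty":133,"tz":-158,"wx":0,"wy":0,"wz":0}
    - {"tx":-20,"ty":133,"tz":-158,"wx":0,"wy":0,"wz":0}
  fingers: 0

```text
time: 0.52
ee_pos: [279.9, -423.9, 185.0]
tcp_rot: [3.039, 1.57, 1.785]
wrist_force: [0.1, -1.1, -0.2]
finger_gap: 93.9
```

Emit:
play_rows:
  moves:
    - {"tx":-15,"ty":133,"tz":-158,"wx":0,"wy":0,"wz":0}
    - {"tx":-15,"ty":133,"tz":-158,"wx":0,"wy":0,"wz":0}
    - {"tx":-15,"ty":133,"tz":-158,"wx":0,"wy":0,"wz":0}
    - {"tx":-15,"ty":133,"tz":-158,"wx":0,"wy":0,"wz":0}
    - {"tx":-15,"ty":133,"tz":-158,"wx":0,"wy":0,"wz":0}

```text
time: 0.93
ee_pos: [356.9, -232.4, 200.3]
tcp_rot: [2.775, 1.571, 1.52]
wrist_force: [1.1, 0.1, 1.2]
finger_gap: 93.9
```

Emit:
play_rows:
  moves:
    - {"tx":0,"ty":133,"tz":-158,"wx":0,"wy":0,"wz":0}
    - {"tx":0,"ty":133,"tz":-158,"wx":0,"wy":0,"wz":0}
    - {"tx":0,"ty":133,"tz":-158,"wx":0,"wy":0,"wz":0}
    - {"tx":0,"ty":133,"tz":-158,"wx":0,"wy":0,"wz":0}
    - {"tx":0,"ty":133,"tz":-158,"wx":0,"wy":0,"wz":0}

```text
time: 1.35
ee_pos: [434.1, -40.6, 200.3]
tcp_rot: [1.001, 1.57, -0.253]
wrist_force: [0.9, -1.0, -0.4]
finger_gap: 94.1
```

```bash
python3 - <<'E'
from h import *
to([588.8,346.3,180],down(CX)); print(robot.state()["joint_positions"].round(2))
E
```

```text
at [434.1 -40.6 200.3] t 1.35 SHIFT [  20.4  267.6 -319.4] TURN [-1.461  0.    -0.   ] rows 11.7
[-0.35 -0.32  2.04  0.    1.42  0.9 ]
```

Emit:
play_rows:
  moves:
    - {"tx":0,"ty":133,"tz":-158,"wx":-0.6,"wy":0,"wz":0}
    - {"tx":0,"ty":133,"tz":-158,"wx":-0.6,"wy":0,"wz":0}
    - {"tx":0,"ty":133,"tz":-158,"wx":-0.6,"wy":0,"wz":0}
    - {"tx":0,"ty":133,"tz":-158,"wx":-0.6,"wy":0,"wz":0}
    - {"tx":0,"ty":133,"tz":-158,"wx":-0.6,"wy":0,"wz":0}

```text
time: 1.77
ee_pos: [511.2, 151.1, 200.1]
tcp_rot: [-2.368, 1.57, -3.015]
wrist_force: [1.0, -1.4, 1.1]
finger_gap: 94.1
```

```bash
python3 - <<'E'
from h import *
to([588.8,346.3,180],down(CX)); print(robot.state()["joint_positions"].round(2))
E
```

```text
at [511.2 151.1 200.1] t 1.77 SHIFT [ 20.  202.6 -55.8] TURN [-0.855 -0.     0.   ] rows 6.8
[ 0.07 -0.06  1.82 -0.    1.38  0.72]
```

Emit:
play_rows:
  moves:
    - {"tx":20,"ty":202.6,"tz":-55.8,"wx":-0.6,"wy":0,"wz":0}
    - {"tx":20,"ty":202.6,"tz":-55.8,"wx":-0.6,"wy":0,"wz":0}
    - {"tx":20,"ty":202.6,"tz":-55.8,"wx":-0.6,"wy":0,"wz":0}
    - {"tx":20,"ty":202.6,"tz":-55.8,"wx":-0.6,"wy":0,"wz":0}
    - {"tx":20,"ty":202.6,"tz":-55.8,"wx":-0.6,"wy":0,"wz":0}

```text
time: 2.18
ee_pos: [589.0, 342.8, 179.7]
tcp_rot: [-2.642, 1.57, -2.689]
wrist_force: [1.4, -0.4, 0.7]
finger_gap: 93.9
```

```bash
python3 - <<'E'
from h import *
to([588.8,346.3,120],down(CX)); print(robot.state()["joint_positions"].round(2))
p,d=robot.get_image("side"); crop(p,140,180,200,150,4,"pics/a1.png")
p,d=robot.get_image("top"); crop(p,75,135,140,150,4,"pics/a2.png")
E
```

```text
at [589.  342.8 179.7] t 2.18 SHIFT [59.7  3.5 -0.4] TURN [-0.256 -0.001  0.   ] rows 2.0
[ 0.36  0.31  1.46 -0.    1.38  0.41]
```

View pics/a1.png

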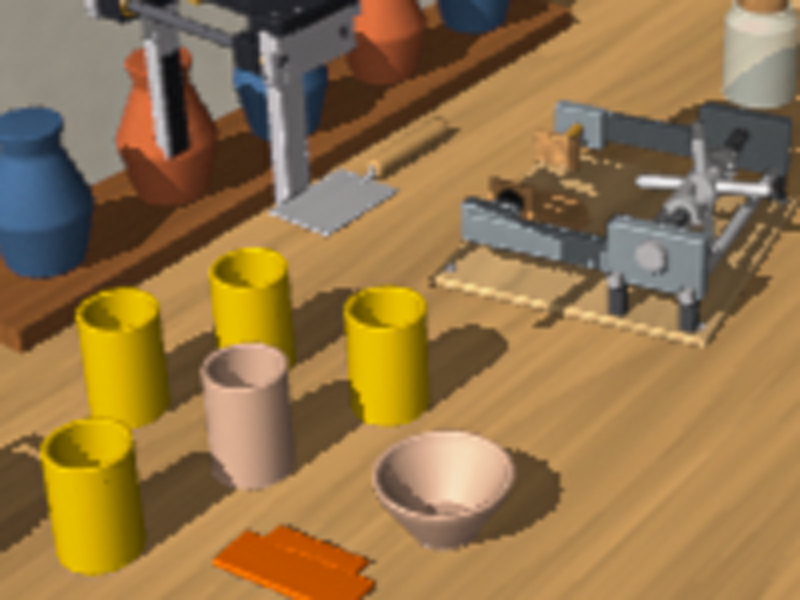

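View pics/a2.png

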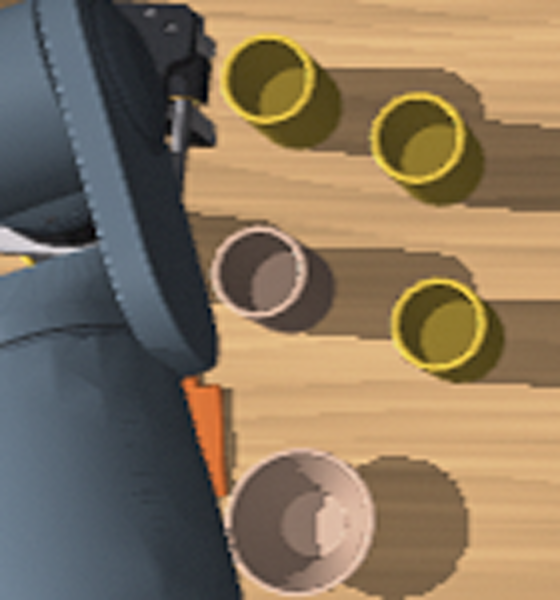

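```bash
python3 - <<'E'
from h import *
s=robot.state();R=rot(s["tcp_rot"])
for z in(-53,53): print((proj("side",s["ee_pos"]+R.apply([0,0,z]))-[140,180])*4)
print((proj("side",[588.8,346.3,80])-[140,180])*4)
E
```

```text
[297.45247195 260.90843445]
[180.78682135 208.4003783 ]
[247.67161429 362.66214786]
```

```bash
python3 - <<'E'
from h import *
s=robot.state();print(s["ee_pos"])
p,d=robot.get_image("side"); P=cloud("side",d)
for q in [(285,195),(285,180),(282,150),(285,100),(280,205),(172,150),(165,130),(160,80),(300,20)]:
    u,v=round(q[0]/4+140),round(q[1]/4+180); print(q,P[v,u].round(1),p[v,u])
crop(p,150,150,100,80,7,"pics/a3.png")
E
```

```text
[588.46010139 344.83386334 176.9398027 ]
(285, 195) [531.2 358.8 229.7] [157 153 156]
(285, 180) [532.7 356.3 239.1] [129 126 129]
(282, 150) [530.9 359.6 260. ] [180 175 178]
(285, 100) [531.1 352.7 291.4] [94 90 93]
(280, 205) [532.1 361.8 225.4] [148 144 146]
(172, 150) [635.7 349.6 223. ] [22 21 24]
(165, 130) [636.3 353.4 241.6] [94 91 93]
(160, 80) [635.2 353.4 275.3] [61 59 61]
(300, 20) [502.5 364.3 354.4] [21 21 23]
```

View pics/a3.png

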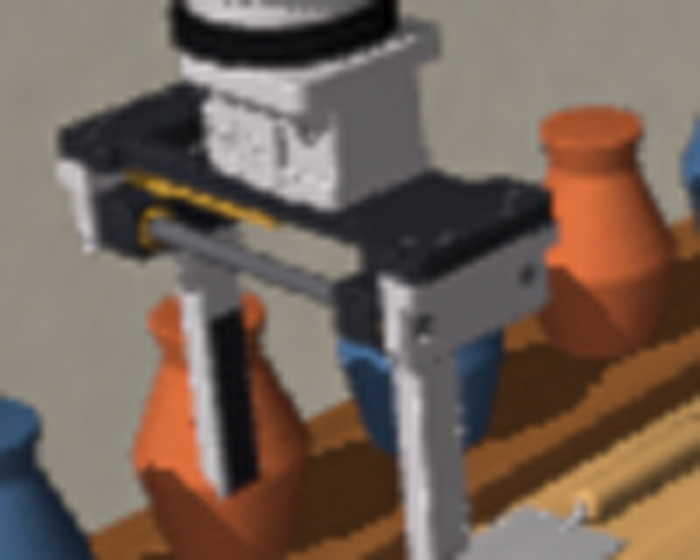

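```bash
python3 - <<'E'
from h import *
s=robot.state();print(s)
p,d=robot.get_image("side"); s=robot.state();print(s["ee_pos"],s["time"],s["joint_positions"])
p,d=robot.get_image("side");s=robot.state();print(s["ee_pos"],s["time"])
P=cloud("side",d)
for q in [(285,195),(280,205),(172,150),(165,130)]:
    u,v=round(q[0]/4+140),round(q[1]/4+180); print(q,P[v,u].round(1),p[v,u])
E
```

```text
{'time': 2.3333, 'joint_positions': array([ 3.61269107e-01,  3.08660410e-01,  1.45769174e+00, -6.47080434e-05,
        1.37920169e+00,  4.12461994e-01]), 'qd': array([-0.04176667, -0.06860246,  0.04097333, -0.0112526 ,  0.00741038,
        0.01011324]), 'tau': array([  1.38411406, -43.36603045, -32.77605057,   0.19153579,
        -0.09291736,  -0.06681471]), 'ee_pos': array([588.22609438, 342.61094753, 177.96557149]), 'tcp_rot': array([-2.71310783,  1.56683463, -2.76428827]), 'wrist_force': array([ 0.20808247, -1.03407587, -0.14311036]), 'ft_torque': array([-0.01076702, -0.14175126,  0.0156541 ]), 'finger_gap': 94.04122978746217}
[588.42188452 341.25627263 179.1717888 ] 2.3833 [ 3.59419619e-01  3.05611772e-01  1.45923505e+00 -3.68692785e-04
  1.37928889e+00  4.12702419e-01]
[588.65124199 340.39427693 180.12706817] 2.4333
(285, 195) [533.3 356.7 228.1] [187 183 184]
(280, 205) [808.9  85.    3.5] [154 149 146]
(172, 150) [637.1 348.3 222.1] [84 76 76]
(165, 130) [639.4 350.7 239.5] [190 186 189]
```

```bash
python3 - <<'E'
from h import *
s=np.load("pics/side0_p.npy"); P=cloud("side",np.load("pics/side0_d.npy"))
R0=Ro.from_matrix([[0,.95,.312],[0,.312,-.95],[-1,0,0]])
for dz in(-53,53): print((proj("side",np.array([202.4,-617,164.4])+R0.apply([0,0,dz]))-[430,80])*6)
crop(s,430,80,110,95,6,"pics/a4.png")
# current profile of the finger along column
p,d=robot.get_image("side");P=cloud("side",d)
for v in range(205,245,2): print(v,[P[v,u].round(0).tolist() for u in(182,183,184,210,211,212)])
E
```

```text
[243.28874544 510.23073026]
[237.19350505 446.41809998]
205 [[638.0, 346.0, 258.0], [638.0, 343.0, 256.0], [638.0, 340.0, 255.0], [533.0, 354.0, 292.0], [532.0, 352.0, 291.0], [531.0, 349.0, 290.0]]
207 [[634.0, 350.0, 255.0], [637.0, 344.0, 252.0], [635.0, 343.0, 251.0], [535.0, 353.0, 285.0], [532.0, 352.0, 286.0], [532.0, 349.0, 285.0]]
209 [[639.0, 347.0, 247.0], [638.0, 345.0, 246.0], [636.0, 343.0, 246.0], [533.0, 355.0, 281.0], [530.0, 355.0, 282.0], [533.0, 348.0, 278.0]]
211 [[637.0, 349.0, 242.0], [639.0, 344.0, 240.0], [639.0, 341.0, 238.0], [536.0, 352.0, 274.0], [530.0, 356.0, 277.0], [530.0, 352.0, 275.0]]
213 [[639.0, 348.0, 236.0], [636.0, 347.0, 236.0], [636.0, 344.0, 235.0], [537.0, 353.0, 269.0], [532.0, 353.0, 270.0], [531.0, 352.0, 270.0]]
215 [[636.0, 351.0, 232.0], [638.0, 347.0, 230.0], [641.0, 341.0, 226.0], [535.0, 355.0, 265.0], [528.0, 358.0, 268.0], [530.0, 353.0, 265.0]]
217 [[642.0, 347.0, 223.0], [636.0, 349.0, 226.0], [635.0, 347.0, 225.0], [534.0, 356.0, 260.0], [531.0, 356.0, 261.0], [532.0, 351.0, 259.0]]
219 [[850.0, 164.0, 71.0], [847.0, 162.0, 7
[... 1030 characters left out ...]
0, 4.0], [793.0, 92.0, 4.0]]
235 [[844.0, 176.0, 20.0], [842.0, 174.0, 19.0], [840.0, 171.0, 19.0], [799.0, 97.0, -3.0], [790.0, 101.0, 2.0], [790.0, 96.0, 0.0]]
237 [[838.0, 182.0, 18.0], [832.0, 184.0, 20.0], [830.0, 182.0, 20.0], [784.0, 112.0, 2.0], [784.0, 108.0, 0.0], [786.0, 101.0, -4.0]]
239 [[825.0, 195.0, 21.0], [821.0, 195.0, 22.0], [821.0, 191.0, 20.0], [778.0, 119.0, 0.0], [778.0, 115.0, -2.0], [771.0, 116.0, 1.0]]
241 [[823.0, 197.0, 15.0], [819.0, 197.0, 16.0], [818.0, 194.0, 15.0], [766.0, 132.0, 3.0], [769.0, 124.0, -2.0], [767.0, 121.0, -3.0]]
243 [[823.0, 198.0, 8.0], [821.0, 196.0, 8.0], [823.0, 190.0, 4.0], [762.0, 137.0, -0.0], [761.0, 133.0, -2.0], [754.0, 135.0, 1.0]]
```

View pics/a4.png

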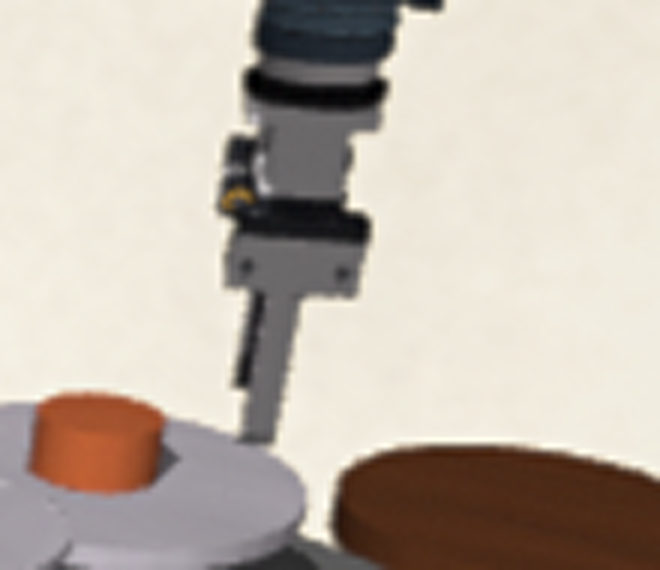

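Emit:
play_rows:
  moves:
    - {"tx":0,"ty":2,"tz":0,"wx":-0.256,"wy":0,"wz":0}
    - {"tx":0,"ty":2,"tz":0,"wx":-0.256,"wy":0,"wz":0}
    - {"tx":0,"ty":2,"tz":0,"wx":-0.256,"wy":0,"wz":0}
    - {"tx":0,"ty":2,"tz":0,"wx":-0.256,"wy":0,"wz":0}
    - {"tx":0,"ty":2,"tz":0,"wx":-0.256,"wy":0,"wz":0}
  fingers: 255

```text
time: 2.9
ee_pos: [589.3, 342.0, 181.4]
tcp_rot: [0.135, 1.57, 0.333]
wrist_force: [1.3, -0.0, 0.4]
finger_gap: 64.1
```

```bash
python3 - <<'E'
from h import *
p,d=robot.get_image("side"); s=robot.state();print(s["ee_pos"],s["finger_gap"],s["tcp_rot"])
P=cloud("side",d)
crop(p,150,150,100,90,7,"pics/a5.png")
print(proj("side",s["ee_pos"]),(proj("side",s["ee_pos"])-150)*7)
E
```

```text
[589.26586654 342.16360301 181.23133801] 59.84822242670961 [0.14828321 1.57020226 0.34724374]
[199.7928124  236.49816216] [348.54968682 605.48713515]
```

View pics/a5.png

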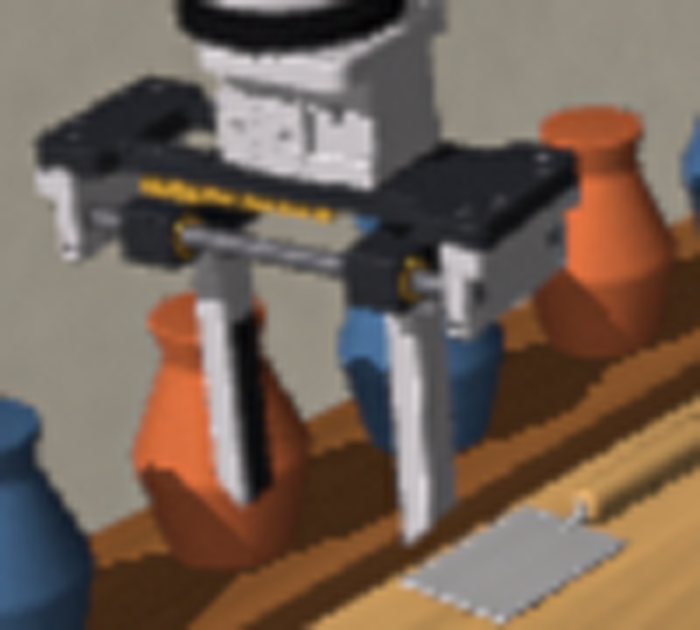

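```bash
python3 - <<'E'
from h import *
p,d=robot.get_image("top"); s=robot.state();P=cloud("top",d); R=rot(s["tcp_rot"])
print(s["ee_pos"],s["finger_gap"])
for dz in(-36,36):
  for up in(0,45): print(up,(proj("top",s["ee_pos"]+R.apply([-up,0,dz]))-[75,135])*5)
crop(p,75,135,100,100,5,"pics/a6.png")
for u in range(100,135,3): print(u,[P[v,u].round(0).tolist() for v in(160,165,170)])
E
```

```text
[589.23961245 342.34044013 181.09972638] 56.43826990259629
0 [286.39395216 385.88775525]
45 [257.0041439  372.16456808]
0 [262.07303464 225.91518083]
45 [231.9885604  206.09384839]
100 [[587.0, 286.0, 546.0], [579.0, 285.0, 548.0], [571.0, 284.0, 551.0]]
103 [[588.0, 283.0, 543.0], [579.0, 281.0, 547.0], [571.0, 279.0, 551.0]]
106 [[590.0, 281.0, 533.0], [582.0, 280.0, 538.0], [572.0, 276.0, 548.0]]
109 [[593.0, 280.0, 522.0], [585.0, 279.0, 524.0], [576.0, 278.0, 528.0]]
112 [[594.0, 277.0, 517.0], [586.0, 277.0, 516.0], [578.0, 276.0, 518.0]]
115 [[596.0, 276.0, 508.0], [589.0, 276.0, 506.0], [582.0, 278.0, 498.0]]
118 [[634.0, 323.0, 340.0], [624.0, 323.0, 339.0], [588.0, 283.0, 467.0]]
121 [[635.0, 319.0, 335.0], [626.0, 319.0, 333.0], [632.0, 342.0, 256.0]]
124 [[710.0, 414.0, -1.0], [696.0, 412.0, 4.0], [685.0, 413.0, -3.0]]
127 [[711.0, 407.0, -4.0], [698.0, 406.0, -4.0], [683.0, 403.0, 6.0]]
130 [[710.0, 398.0, 2.0], [698.0, 398.0, -2.0], [684.0, 397.0, 2.0]]
133 [[694.0, 371.0, 72.0], [698.0, 391.0, -2.0], [684.0, 389.0, 1.0]]
```

View pics/a6.png

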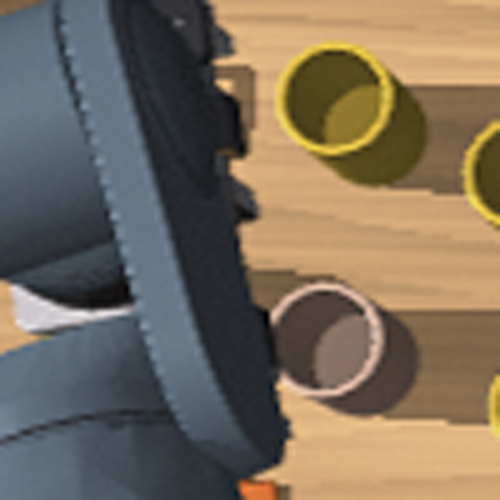

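```bash
python3 - <<'E'
from h import *
p,d=robot.get_image("top"); s=robot.state();P=cloud("top",d)
print(s["ee_pos"],s["finger_gap"])
for v in range(166,182,2): print(v,[(u,P[v,u].round(0).tolist()) for u in range(120,129,2)])
E
```

```text
[589.21277179 342.45535514 180.9565626 ] 52.16129524924318
166 [(120, [624.0, 321.0, 332.0]), (122, [624.0, 318.0, 330.0]), (124, [694.0, 412.0, 2.0]), (126, [695.0, 408.0, -2.0]), (128, [695.0, 403.0, -1.0])]
168 [(120, [620.0, 321.0, 333.0]), (122, [689.0, 418.0, -0.0]), (124, [689.0, 412.0, 1.0]), (126, [690.0, 408.0, -1.0]), (128, [690.0, 403.0, -2.0])]
170 [(120, [615.0, 319.0, 336.0]), (122, [684.0, 417.0, 2.0]), (124, [685.0, 414.0, -4.0]), (126, [685.0, 408.0, -3.0]), (128, [684.0, 402.0, 1.0])]
172 [(120, [612.0, 320.0, 332.0]), (122, [629.0, 342.0, 248.0]), (124, [678.0, 410.0, 6.0]), (126, [679.0, 407.0, 1.0]), (128, [680.0, 403.0, -3.0])]
174 [(120, [608.0, 319.0, 336.0]), (122, [624.0, 340.0, 255.0]), (124, [628.0, 342.0, 232.0]), (126, [673.0, 406.0, 3.0]), (128, [674.0, 401.0, 2.0])]
176 [(120, [604.0, 319.0, 335.0]), (122, [620.0, 341.0, 251.0]), (124, [622.0, 339.0, 241.0]), (126, [669.0, 407.0, -2.0]), (128, [669.0, 402.0, -2.0])]
178 [(120, [574.0, 277.0, 471.0]), (122, [618.0, 343.0, 242.0]), (124, [619.0, 341.0, 234.0]), (126, [622.0, 341.0, 222.0]), (128, [664.0, 401.0, -1.0])]
180 [(120, [570.0, 276.0, 475.0]), (122, [618.0, 350.0, 218.0]), (124, [659.0, 411.0, -0.0]), (126, [659.0, 407.0, -2.0]), (128, [659.0, 401.0, 1.0])]
```

```bash
python3 - <<'E'
from h import *
to([588.8,346.3,100],down(CX)); s=robot.state(); print(s["joint_positions"].round(3),rot(s["tcp_rot"]).as_matrix().round(3))
E
```

```text
at [589.2 342.5 181. ] t 3.05 SHIFT [81.   3.8  0.3] TURN [-0.007  0.    -0.   ] rows 1.9
[ 0.361  0.305  1.456 -0.     1.38   0.16 ] [[ 0.    -0.199  0.98 ]
 [ 0.     0.98   0.199]
 [-1.     0.     0.   ]]
```

Emit:
play_rows:
  moves:
    - {"tx":0,"ty":3.8,"tz":0,"wx":0,"wy":0,"wz":0}
    - {"tx":0,"ty":3.8,"tz":0,"wx":0,"wy":0,"wz":0}
    - {"tx":0,"ty":3.8,"tz":0,"wx":0,"wy":0,"wz":0}
    - {"tx":0,"ty":3.8,"tz":0,"wx":0,"wy":0,"wz":0}
    - {"tx":10,"ty":3.8,"tz":0,"wx":0,"wy":0,"wz":0}
  fingers: 0

```text
time: 3.47
ee_pos: [589.8, 347.2, 172.8]
tcp_rot: [0.167, 1.566, 0.369]
wrist_force: [0.6, 0.4, 0.6]
finger_gap: 82.0
```

Emit:
play_rows:
  moves:
    - {"tx":15,"ty":0,"tz":0,"wx":0,"wy":0,"wz":0}
    - {"tx":30,"ty":0,"tz":0,"wx":0,"wy":0,"wz":0}
    - {"tx":45,"ty":0,"tz":0,"wx":0,"wy":0,"wz":0}
    - {"tx":50,"ty":0,"tz":0,"wx":0,"wy":0,"wz":0}
    - {"tx":50,"ty":0,"tz":0,"wx":0,"wy":0,"wz":0}

```text
time: 3.88
ee_pos: [586.5, 345.8, 117.1]
tcp_rot: [-2.977, 1.565, -2.775]
wrist_force: [-0.5, 0.1, -0.8]
finger_gap: 94.2
```

```bash
python3 - <<'E'
from h import *
p,d=robot.get_image("side"); s=robot.state();print(s["ee_pos"],s["finger_gap"],s["wrist_force"])
crop(p,150,180,100,130,6,"pics/b1.png")
p,d=robot.get_image("top"); crop(p,75,135,100,100,5,"pics/b2.png")
E
```

```text
[587.58065284 346.19588747 118.96153928] 93.9570542369823 [-0.47599397 -0.58298588 -0.37781751]
```

View pics/b1.png

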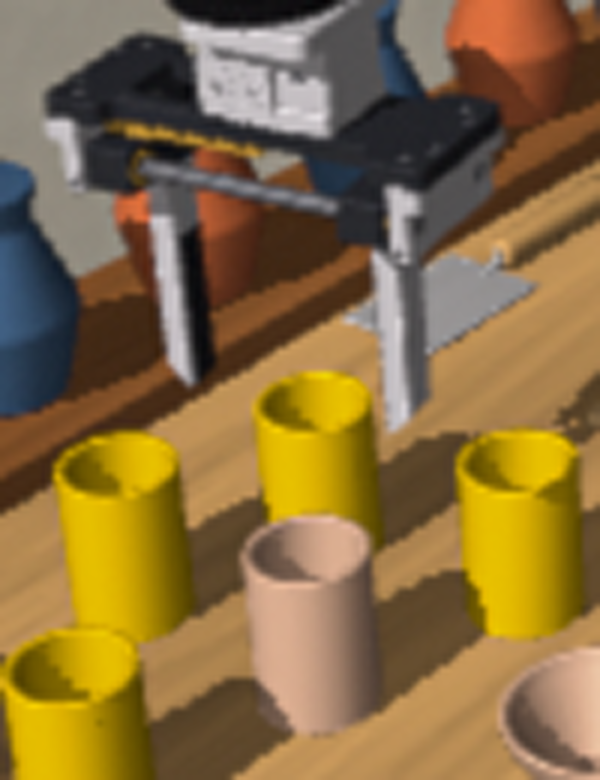

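View pics/b2.png

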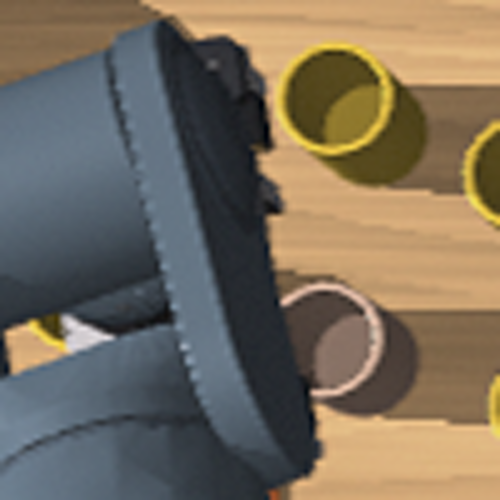

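Emit:
play_rows:
  moves:
    - {"tx":15,"ty":0,"tz":0,"wx":0,"wy":0,"wz":0}
    - {"tx":30,"ty":0,"tz":0,"wx":0,"wy":0,"wz":0}
    - {"tx":45,"ty":0,"tz":0,"wx":0,"wy":0,"wz":0}
    - {"tx":60,"ty":0,"tz":0,"wx":0,"wy":0,"wz":0}
    - {"tx":60,"ty":0,"tz":0,"wx":0,"wy":0,"wz":0}

```text
time: 4.4
ee_pos: [585.2, 345.2, 55.2]
tcp_rot: [-2.973, 1.563, -2.771]
wrist_force: [-0.7, -0.3, -1.4]
finger_gap: 93.6
```

```bash
python3 - <<'E'
from h import *
p,d=robot.get_image("side"); s=robot.state();print(s["ee_pos"],s["finger_gap"],s["wrist_force"])
crop(p,150,200,100,110,7,"pics/b3.png")
E
```

```text
[586.2842601  345.67121552  57.18789135] 94.26765438059725 [-0.73787599 -0.13967692  0.72555051]
```

View pics/b3.png

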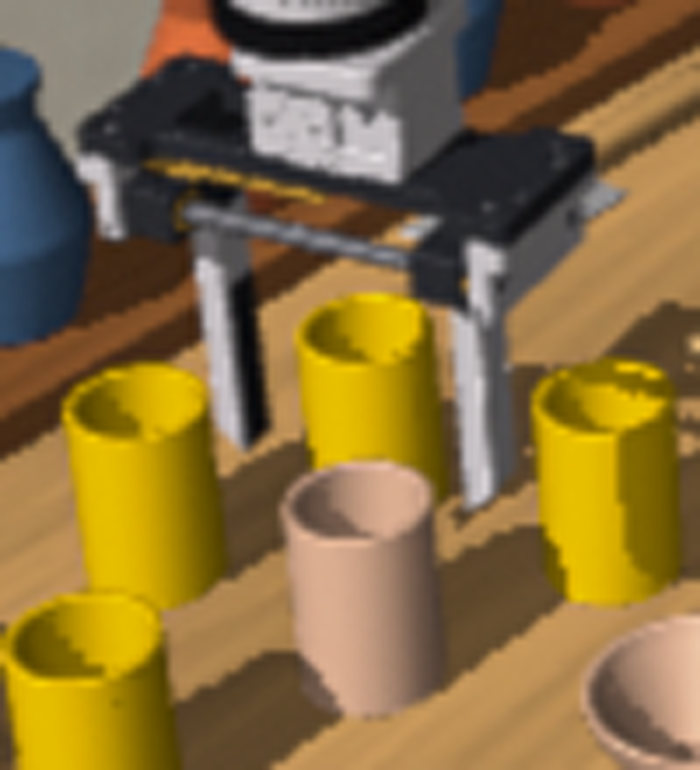

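Emit:
play_rows:
  moves:
    - {"tx":10,"ty":0,"tz":0,"wx":0,"wy":0,"wz":0}
    - {"tx":20,"ty":0,"tz":0,"wx":0,"wy":0,"wz":0}
    - {"tx":30,"ty":0,"tz":0,"wx":0,"wy":0,"wz":0}
    - {"tx":38,"ty":0,"tz":0,"wx":0,"wy":0,"wz":0}
    - {"tx":38,"ty":0,"tz":0,"wx":0,"wy":0,"wz":0}

```text
time: 4.87
ee_pos: [586.8, 345.9, 20.0]
tcp_rot: [-2.975, 1.567, -2.773]
wrist_force: [1.0, -1.2, -0.4]
finger_gap: 93.7
```

```bash
python3 - <<'E'
from h import *
p,d=robot.get_image("side"); s=robot.state();print(s["ee_pos"],s["finger_gap"],s["wrist_force"])
crop(p,150,200,100,110,7,"pics/b4.png")
E
```

```text
[587.41887508 346.12628183  21.13884568] 94.19672036402106 [-0.62310254  0.03227385  0.57625969]
```

View pics/b4.png

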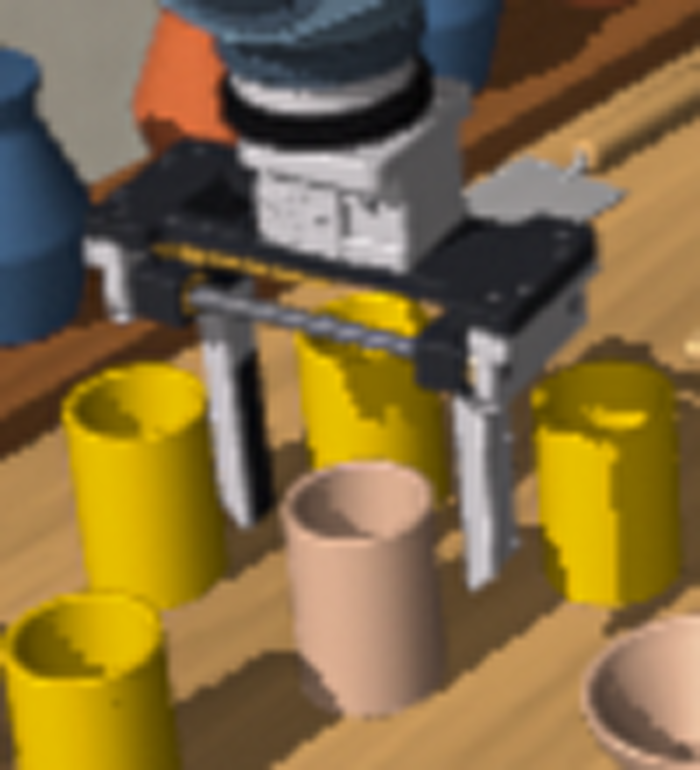

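Emit:
play_rows:
  moves:
    - {"tx":6,"ty":0,"tz":1,"wx":0,"wy":0,"wz":0}
    - {"tx":12,"ty":0,"tz":1,"wx":0,"wy":0,"wz":0}
    - {"tx":12,"ty":0,"tz":1,"wx":0,"wy":0,"wz":0}
    - {"tx":12,"ty":0,"tz":1,"wx":0,"wy":0,"wz":0}

```text
time: 5.25
ee_pos: [589.1, 346.6, 10.3]
tcp_rot: [-2.952, 1.57, -2.75]
wrist_force: [0.5, -0.2, -0.2]
finger_gap: 94.2
```

```bash
python3 - <<'E'
from h import *
p,d=robot.get_image("side"); s=robot.state();print(s["ee_pos"],s["finger_gap"],s["wrist_force"])
P=cloud("side",d); c=(p[...,0]>0)
crop(p,150,200,100,110,7,"pics/b5.png")
np.save("pics/b5d.npy",d)
for v in range(266,292,2): print(v,[P[v,u].round(0).tolist() for u in(183,185,217,219)])
E
```

```text
[589.4510602  346.73940823  10.73104996] 93.97379479345221 [ 0.04415814 -1.21241619 -0.51560701]
266 [[636.0, 367.0, 88.0], [635.0, 362.0, 85.0], [532.0, 347.0, 117.0], [534.0, 338.0, 112.0]]
268 [[637.0, 367.0, 81.0], [634.0, 363.0, 80.0], [532.0, 348.0, 111.0], [532.0, 340.0, 107.0]]
270 [[638.0, 367.0, 74.0], [634.0, 364.0, 74.0], [534.0, 346.0, 104.0], [530.0, 343.0, 104.0]]
272 [[640.0, 367.0, 67.0], [635.0, 364.0, 67.0], [537.0, 344.0, 95.0], [533.0, 341.0, 95.0]]
274 [[639.0, 368.0, 62.0], [636.0, 364.0, 61.0], [536.0, 345.0, 90.0], [532.0, 342.0, 90.0]]
276 [[642.0, 366.0, 53.0], [633.0, 367.0, 57.0], [536.0, 346.0, 84.0], [534.0, 341.0, 83.0]]
278 [[693.0, 323.0, 1.0], [689.0, 319.0, 0.0], [536.0, 347.0, 79.0], [533.0, 343.0, 78.0]]
280 [[683.0, 333.0, 3.0], [681.0, 327.0, 1.0], [532.0, 351.0, 76.0], [531.0, 345.0, 73.0]]
282 [[682.0, 334.0, -3.0], [677.0, 331.0, -2.0], [534.0, 349.0, 68.0], [529.0, 347.0, 70.0]]
284 [[676.0, 340.0, -3.0], [668.0, 340.0, 0.0], [536.0, 348.0, 61.0], [533.0, 344.0, 60.0]]
286 [[669.0, 347.0, -3.0], [664.0, 344.0, -2.0], [540.0, 345.0, 51.0], [585.0, 291.0, -1.0]]
288 [[659.0, 356.0, -0.0], [654.0, 353.0, 0.0], [584.0, 300.0, -1.0], [577.0, 300.0, 2.0]]
290 [[655.0, 361.0, -2.0], [650.0, 358.0, -1.0], [575.0, 311.0, 2.0], [572.0, 306.0, 0.0]]
```

View pics/b5.png

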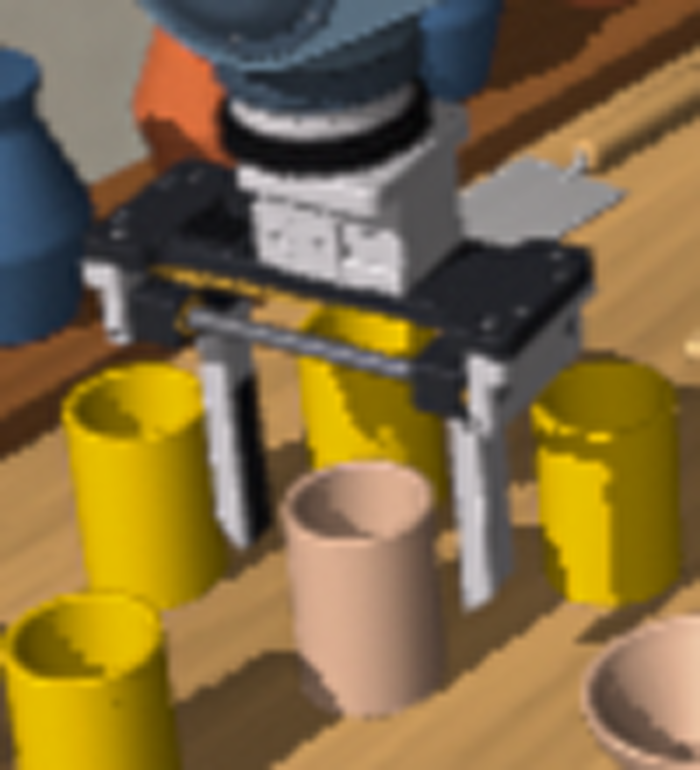

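Emit:
play_rows:
  moves:
    - {"tx":4,"ty":0,"tz":0,"wx":0,"wy":0,"wz":0}
    - {"tx":8,"ty":0,"tz":0,"wx":0,"wy":0,"wz":0}
    - {"tx":8,"ty":0,"tz":0,"wx":0,"wy":0,"wz":0}

```text
time: 5.55
ee_pos: [588.7, 346.5, 1.7]
tcp_rot: [-2.982, 1.569, -2.78]
wrist_force: [-0.4, 0.1, -0.4]
finger_gap: 94.1
```

Emit:
play_rows:
  moves:
    - {"tx":2,"ty":0,"tz":0,"wx":0,"wy":0,"wz":0}
    - {"tx":3,"ty":0,"tz":0,"wx":0,"wy":0,"wz":0}
    - {"tx":3,"ty":0,"tz":0,"wx":0,"wy":0,"wz":0}

```text
time: 5.8
ee_pos: [589.2, 346.7, -0.6]
tcp_rot: [-3.003, 1.57, -2.801]
wrist_force: [-0.2, -0.5, -0.7]
finger_gap: 94.1
```

Emit:
play_rows:
  moves:
    - {"tx":2,"ty":0,"tz":0,"wx":0,"wy":0,"wz":0}
    - {"tx":3,"ty":0,"tz":0,"wx":0,"wy":0,"wz":0}
    - {"tx":3,"ty":0,"tz":0,"wx":0,"wy":0,"wz":0}

```text
time: 6.05
ee_pos: [589.2, 346.6, -3.6]
tcp_rot: [-2.996, 1.57, -2.794]
wrist_force: [-0.4, 0.1, -0.9]
finger_gap: 93.7
```

The bench isn't felt at a reported z of -3.6, so the camera reading holds: the real tips are about 40 mm above the reported TCP. I'll go 8 mm lower and grasp.

Emit:
play_rows:
  moves:
    - {"tx":4,"ty":0,"tz":0,"wx":0,"wy":0,"wz":0}
    - {"tx":8,"ty":0,"tz":0,"wx":0,"wy":0,"wz":0}
    - {"tx":8,"ty":0,"tz":0,"wx":0,"wy":0,"wz":0}

```text
time: 6.3
ee_pos: [588.6, 346.4, -12.5]
tcp_rot: [-2.986, 1.569, -2.784]
wrist_force: [-0.4, 0.4, 0.8]
finger_gap: 94.1
```

Emit:
play_rows:
  moves:
    - {"tx":0,"ty":0,"tz":0,"wx":0,"wy":0,"wz":0}
    - {"tx":0,"ty":0,"tz":0,"wx":0,"wy":0,"wz":0}
    - {"tx":0,"ty":0,"tz":0,"wx":0,"wy":0,"wz":0}
    - {"tx":0,"ty":0,"tz":0,"wx":0,"wy":0,"wz":0}
    - {"tx":0,"ty":0,"tz":0,"wx":0,"wy":0,"wz":0}
  fingers: 255

```text
time: 6.72
ee_pos: [589.5, 346.8, -11.1]
tcp_rot: [0.236, 1.57, 0.438]
wrist_force: [-0.5, -0.2, -0.2]
finger_gap: 64.4
```

Emit:
play_rows:
  moves:
    - {"tx":0,"ty":0,"tz":0,"wx":0,"wy":0,"wz":0}
    - {"tx":0,"ty":0,"tz":0,"wx":0,"wy":0,"wz":0}
    - {"tx":0,"ty":0,"tz":0,"wx":0,"wy":0,"wz":0}
    - {"tx":0,"ty":0,"tz":0,"wx":0,"wy":0,"wz":0}

```text
time: 7.05
ee_pos: [589.6, 346.8, -11.1]
tcp_rot: [0.239, 1.57, 0.441]
wrist_force: [0.5, 0.4, 0.5]
finger_gap: 54.5
```

```bash
python3 - <<'E'
from h import *
p,d=robot.get_image("side"); s=robot.state();print(s["ee_pos"],s["finger_gap"],s["wrist_force"],s["tcp_rot"])
crop(p,150,200,100,110,7,"pics/b6.png")
E
```

```text
[589.57793062 346.80456768 -11.12433547] 54.53718348299973 [-0.96407711  0.46242922  1.17225782] [0.18617952 1.57037615 0.38819611]
```

View pics/b6.png

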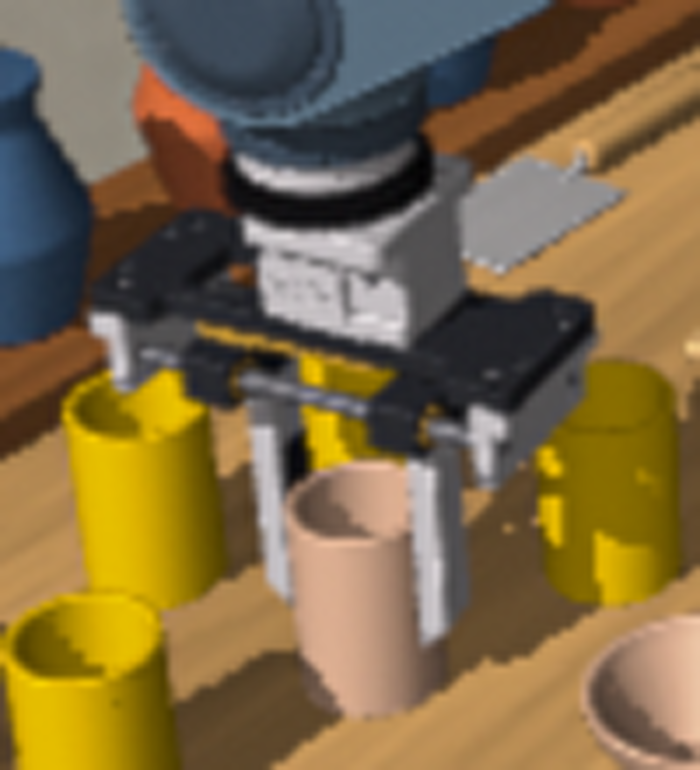

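Emit:
play_rows:
  moves:
    - {"tx":-5,"ty":0,"tz":0,"wx":0,"wy":0,"wz":0}
    - {"tx":-20,"ty":0,"tz":0,"wx":0,"wy":0,"wz":0}
    - {"tx":-45,"ty":0,"tz":0,"wx":0,"wy":0,"wz":0}
    - {"tx":-75,"ty":0,"tz":0,"wx":0,"wy":0,"wz":0}
    - {"tx":-105,"ty":0,"tz":0,"wx":0,"wy":0,"wz":0}

```text
time: 7.52
ee_pos: [588.8, 346.5, 95.2]
tcp_rot: [-2.993, 1.57, -2.791]
wrist_force: [-0.4, -1.0, -1.1]
finger_gap: 54.8
```

```bash
python3 - <<'E'
from h import *
p,d=robot.get_image("side"); s=robot.state();print(s["ee_pos"],s["finger_gap"],s["wrist_force"])
crop(p,150,150,100,110,7,"pics/b7.png")
p,d=robot.get_image("top"); crop(p,75,135,140,150,4,"pics/b8.png")
to([SEAT[0],SEAT[1],98],down(CX))
E
```

```text
[593.3330037  348.4793975  103.72708249] 54.866501628156 [3.10794989 1.4720699  3.45572473]
at [593.7 348.5 101.8] t 7.62 SHIFT [   2.4 -366.1  -49.2] TURN [-0.006  0.012 -0.002] rows 8.9
```

View pics/b7.png

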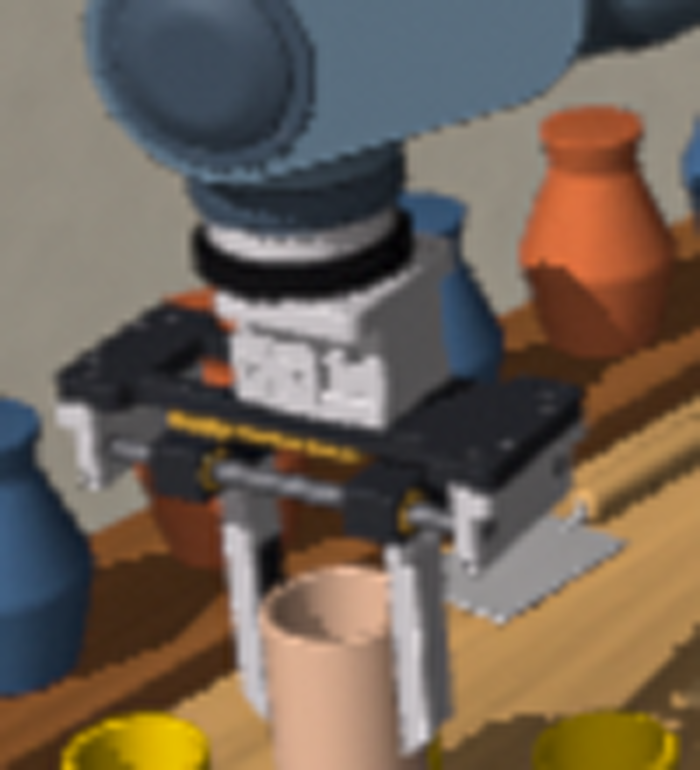

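View pics/b8.png

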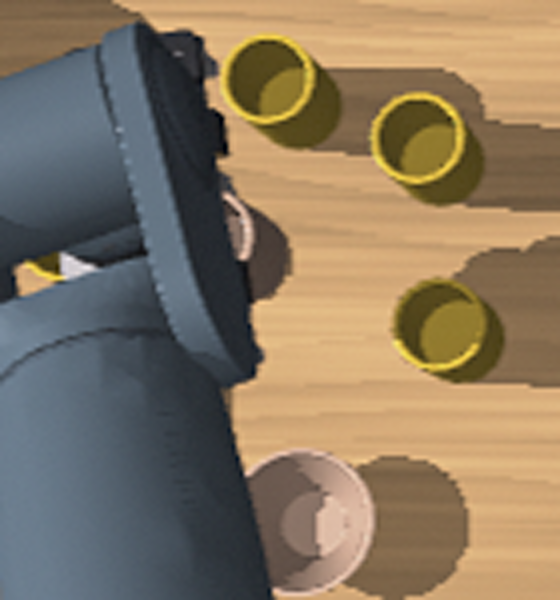

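Emit:
play_rows:
  moves:
    - {"tx":0,"ty":-15,"tz":-2,"wx":0,"wy":0,"wz":0}
    - {"tx":0,"ty":-40,"tz":-5,"wx":0,"wy":0,"wz":0}
    - {"tx":0,"ty":-75,"tz":-10,"wx":0,"wy":0,"wz":0}
    - {"tx":0,"ty":-110,"tz":-15,"wx":0,"wy":0,"wz":0}
    - {"tx":0,"ty":-145,"tz":-20,"wx":0,"wy":0,"wz":0}

```text
time: 8.03
ee_pos: [596.9, 198.3, 91.3]
tcp_rot: [-3.111, 1.567, -2.909]
wrist_force: [-0.2, 0.1, -1.7]
finger_gap: 54.7
```

Emit:
play_rows:
  moves:
    - {"tx":0,"ty":-35,"tz":-4,"wx":0,"wy":0,"wz":0}
    - {"tx":0,"ty":-70,"tz":-8,"wx":0,"wy":0,"wz":0}
    - {"tx":0,"ty":-105,"tz":-12,"wx":0,"wy":0,"wz":0}
    - {"tx":0,"ty":-135,"tz":-16,"wx":0,"wy":0,"wz":0}
    - {"tx":0,"ty":-155,"tz":-20,"wx":0,"wy":0,"wz":0}

```text
time: 8.45
ee_pos: [608.6, 41.3, 91.5]
tcp_rot: [3.054, 1.567, -3.03]
wrist_force: [0.0, -0.8, -2.0]
finger_gap: 54.6
```

```bash
python3 - <<'E'
from h import *
to([SEAT[0],SEAT[1],98],down(CX))
E
```

```text
at [608.6  41.3  91.5] t 8.45 SHIFT [ -6.5 -62.1  -2. ] TURN [-0.008 -0.004 -0.   ] rows 1.5
```

Emit:
play_rows:
  moves:
    - {"tx":0,"ty":-25,"tz":-1,"wx":0,"wy":0,"wz":0}
    - {"tx":0,"ty":-45,"tz":-2,"wx":0,"wy":0,"wz":0}
    - {"tx":0,"ty":-57,"tz":-2,"wx":0,"wy":0,"wz":0}
    - {"tx":0,"ty":-62,"tz":-2,"wx":0,"wy":0,"wz":0}
    - {"tx":0,"ty":-62,"tz":-2,"wx":0,"wy":0,"wz":0}

```text
time: 8.87
ee_pos: [620.1, -17.1, 92.6]
tcp_rot: [2.704, 1.569, 2.905]
wrist_force: [-0.3, -0.2, -1.4]
finger_gap: 54.7
```

Emit:
play_rows:
  moves:
    - {"tx":0,"ty":0,"tz":0,"wx":0,"wy":0,"wz":0}
    - {"tx":0,"ty":0,"tz":0,"wx":0,"wy":0,"wz":0}
    - {"tx":0,"ty":0,"tz":0,"wx":0,"wy":0,"wz":0}

```text
time: 9.12
ee_pos: [620.6, -15.2, 93.5]
tcp_rot: [2.333, 1.57, 2.537]
wrist_force: [-0.1, 0.0, -2.0]
finger_gap: 54.3
```

```bash
python3 - <<'E'
from h import *
s=robot.state();p,d=robot.get_image("side");print(s["ee_pos"],s["finger_gap"],s["wrist_force"]); e=s["ee_pos"]
crop(p,230,160,100,110,7,"pics/d1.png")
print("rim pred",(proj("side",e+[0,0,91])-[230,160])*7,"bottom",(proj("side",e+[0,0,11])-[230,160])*7)
p,d=robot.get_image("top"); crop(p,235,165,130,120,5,"pics/d2.png")
print("rim pred",(proj("top",e+[0,0,91])-[235,165])*5)
to([SEAT[0],SEAT[1],98],down(CX))
E
```

```text
[620.64404316 -15.21441774  93.54831525] 54.29183673295917 [-0.07425851  0.00941681 -2.03086295]
rim pred [303.36124252 169.661402  ] bottom [305.06216569 331.75788788]
rim pred [293.36104538  94.18927102]
at [620.8 -15.4  93.7] t 9.22 SHIFT [-4.3 -4.1 -2.7] TURN [-0.004 -0.    -0.   ] rows 0.2
```

View pics/d1.png

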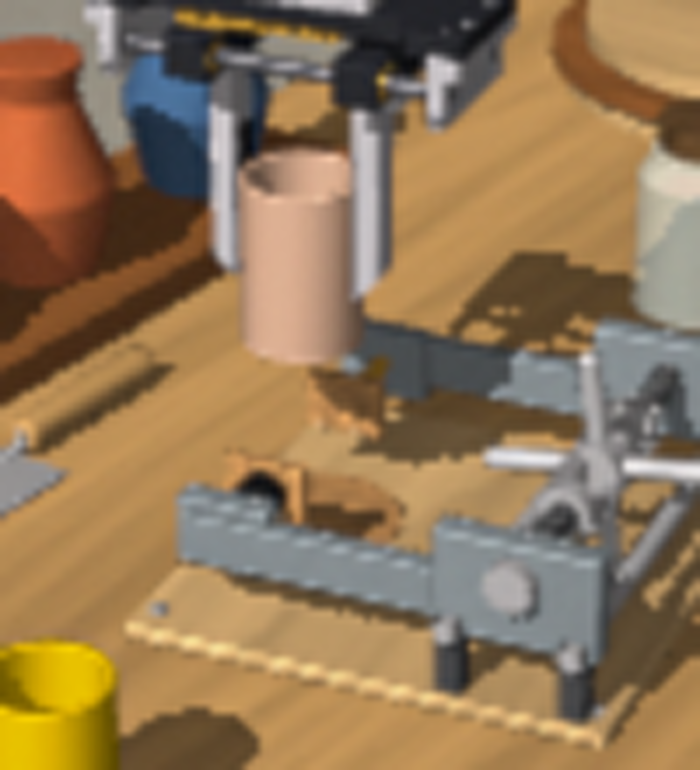

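View pics/d2.png

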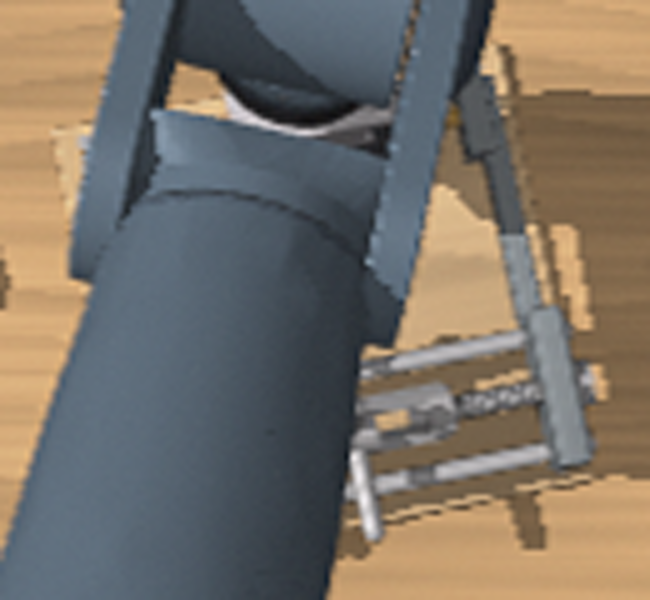

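Emit:
play_rows:
  moves:
    - {"tx":5,"ty":-3.6,"tz":-3,"wx":0,"wy":0,"wz":0}
    - {"tx":20,"ty":-3.6,"tz":-3,"wx":0,"wy":0,"wz":0}
    - {"tx":36,"ty":-3.6,"tz":-3,"wx":0,"wy":0,"wz":0}
    - {"tx":45,"ty":-3.6,"tz":-3,"wx":0,"wy":0,"wz":0}
    - {"tx":45,"ty":-3.6,"tz":-3,"wx":0,"wy":0,"wz":0}

```text
time: 9.63
ee_pos: [616.3, -20.0, 45.8]
tcp_rot: [2.727, 1.566, 2.929]
wrist_force: [-0.5, 0.9, -2.3]
finger_gap: 54.7
```

```bash
python3 - <<'E'
from h import *
to([618.5,-19.5,10],down(CX))
s=robot.state();p,d=robot.get_image("side"); e=s["ee_pos"];P=cloud("side",d)
crop(p,240,180,80,80,8,"pics/d3.png")
for X in(e+[0,0,91],e+[0,0,11],SEAT,SEAT+28*CY+[0,0,40],SEAT-28*CY+[0,0,40]):print("pred",(proj("side",X)-[240,180])*8)
E
```

```text
at [616.3 -20.   45.8] t 9.63 SHIFT [35.8  0.   2.4] TURN [-0.006 -0.005 -0.002] rows 0.9
pred [284.03448223 143.97791884]
pred [285.53457896 323.81452523]
pred [281.03507347 423.14431025]
pred [251.40106898 368.2327357 ]
pred [308.27650299 306.2980214 ]
```

View pics/d3.png

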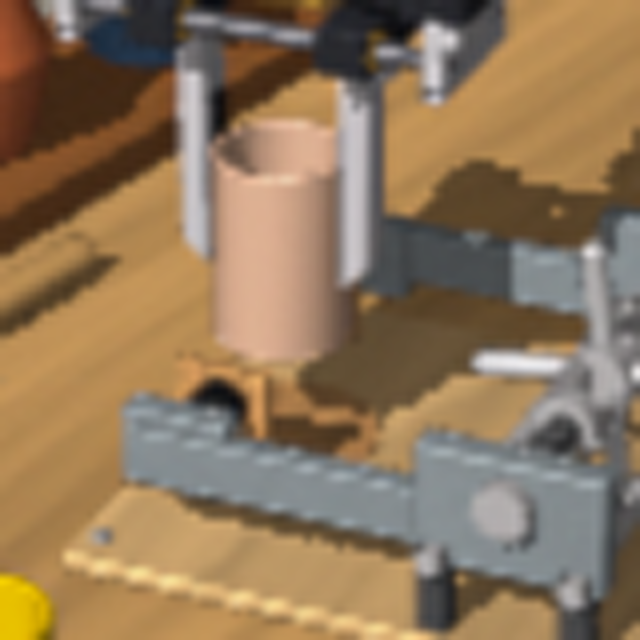

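Emit:
play_rows:
  moves:
    - {"tx":8,"ty":0,"tz":0,"wx":0,"wy":0,"wz":0}
    - {"tx":18,"ty":0,"tz":0,"wx":0,"wy":0,"wz":0}
    - {"tx":28,"ty":0,"tz":0,"wx":0,"wy":0,"wz":0}
    - {"tx":35,"ty":0,"tz":0,"wx":0,"wy":0,"wz":0}
    - {"tx":38,"ty":0,"tz":0,"wx":0,"wy":0,"wz":0}

```text
time: 10.1
ee_pos: [617.5, -20.2, 8.8]
tcp_rot: [2.73, 1.568, 2.932]
wrist_force: [-0.7, 0.0, -1.7]
finger_gap: 54.8
```

Emit:
play_rows:
  moves:
    - {"tx":0,"ty":0,"tz":0,"wx":0,"wy":0,"wz":0}
    - {"tx":0,"ty":0,"tz":0,"wx":0,"wy":0,"wz":0}
    - {"tx":0,"ty":0,"tz":0,"wx":0,"wy":0,"wz":0}

```text
time: 10.35
ee_pos: [619.1, -20.6, 11.2]
tcp_rot: [-0.44, 1.57, -0.238]
wrist_force: [-0.7, 0.1, -0.7]
finger_gap: 54.7
```

```bash
python3 - <<'E'
from h import *
to([618.5,-19.5,-0.5],down(CX))
s=robot.state();p,d=robot.get_image("side"); e=s["ee_pos"];print(s["wrist_force"])
crop(p,240,180,80,80,8,"pics/d4.png")
for X in(e+[0,0,91],e+[0,0,11]):print("pred",(proj("side",X)-[240,180])*8)
E
```

```text
at [619.1 -20.6  11.2] t 10.35 SHIFT [11.7  1.2 -0.4] TURN [-0.006  0.001  0.   ] rows 0.3
[-0.70706782  0.11020308 -0.65553312]
pred [279.76645321 220.43636144]
pred [281.35036102 396.41535494]
```

View pics/d4.png

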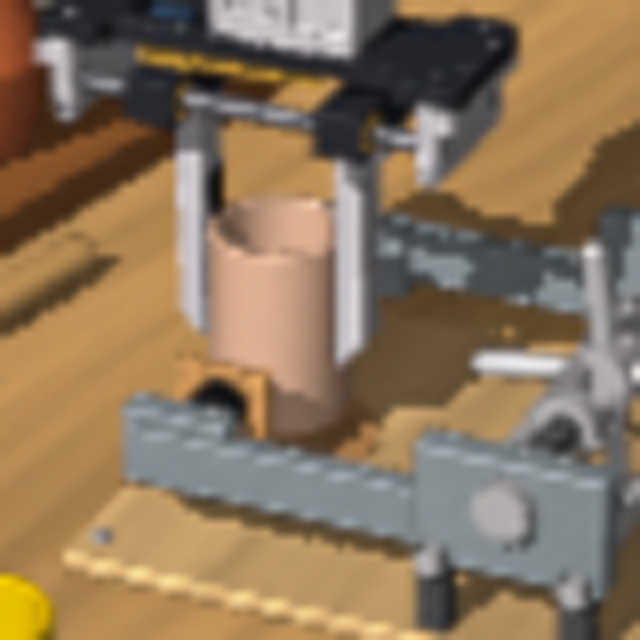

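Emit:
play_rows:
  moves:
    - {"tx":4,"ty":1,"tz":0,"wx":0,"wy":0,"wz":0}
    - {"tx":7,"ty":1,"tz":0,"wx":0,"wy":0,"wz":0}
    - {"tx":9,"ty":1,"tz":0,"wx":0,"wy":0,"wz":0}
    - {"tx":9,"ty":1,"tz":0,"wx":0,"wy":0,"wz":0}

```text
time: 10.73
ee_pos: [617.9, -19.4, 0.9]
tcp_rot: [2.75, 1.569, 2.952]
wrist_force: [-0.1, 0.4, -2.2]
finger_gap: 54.7
```

Emit:
play_rows:
  moves:
    - {"tx":1,"ty":0,"tz":0,"wx":0,"wy":0,"wz":0}
    - {"tx":1.5,"ty":0,"tz":0,"wx":0,"wy":0,"wz":0}

```text
time: 10.9
ee_pos: [618.5, -19.5, 0.1]
tcp_rot: [2.139, 1.571, 2.341]
wrist_force: [0.8, 0.2, -2.5]
finger_gap: 54.6
```

Emit:
play_rows:
  moves:
    - {"tx":1,"ty":0,"tz":0,"wx":0,"wy":0,"wz":0}
    - {"tx":1,"ty":0,"tz":0,"wx":0,"wy":0,"wz":0}

```text
time: 11.07
ee_pos: [618.4, -19.5, -0.9]
tcp_rot: [2.601, 1.571, 2.803]
wrist_force: [-0.5, 0.5, -1.7]
finger_gap: 54.2
```

Emit:
play_rows:
  moves:
    - {"tx":1,"ty":0,"tz":0,"wx":0,"wy":0,"wz":0}
    - {"tx":1,"ty":0,"tz":0,"wx":0,"wy":0,"wz":0}

```text
time: 11.23
ee_pos: [618.6, -19.5, -1.2]
tcp_rot: [-1.58, 1.571, -1.378]
wrist_force: [-2.3, 0.7, 2.5]
finger_gap: 54.8
```

Emit:
play_rows:
  moves:
    - {"tx":0.7,"ty":0,"tz":0,"wx":0,"wy":0,"wz":0}
    - {"tx":0.7,"ty":0,"tz":0,"wx":0,"wy":0,"wz":0}

```text
time: 11.4
ee_pos: [618.6, -19.5, -1.2]
tcp_rot: [-2.888, 1.57, -2.686]
wrist_force: [-4.3, 0.5, 7.5]
finger_gap: 54.7
```

Emit:
play_rows:
  moves:
    - {"tx":-0.7,"ty":0,"tz":0,"wx":0,"wy":0,"wz":0}
    - {"tx":-0.7,"ty":0,"tz":0,"wx":0,"wy":0,"wz":0}

```text
time: 11.57
ee_pos: [618.8, -19.5, -1.2]
tcp_rot: [-0.507, 1.57, -0.305]
wrist_force: [-1.3, 0.1, 4.5]
finger_gap: 54.7
```

Emit:
play_rows:
  moves:
    - {"tx":0,"ty":0,"tz":0,"wx":0,"wy":0,"wz":0}
    - {"tx":0,"ty":0,"tz":0,"wx":0,"wy":0,"wz":0}
    - {"tx":0,"ty":0,"tz":0,"wx":0,"wy":0,"wz":0}
    - {"tx":0,"ty":0,"tz":0,"wx":0,"wy":0,"wz":0}
    - {"tx":0,"ty":0,"tz":0,"wx":0,"wy":0,"wz":0}
  fingers: 0

```text
time: 11.98
ee_pos: [618.4, -19.5, -2.0]
tcp_rot: [2.148, 1.571, 2.35]
wrist_force: [-0.4, -0.7, -0.3]
finger_gap: 84.0
```

```bash
python3 - <<'E'
from h import *
s=robot.state();p,d=robot.get_image("side"); e=s["ee_pos"];print(s["wrist_force"],s["finger_gap"])
crop(p,240,180,80,80,8,"pics/d5.png")
to([618.5,-19.5,130],down(-CY))
E
```

```text
[-0.42293128 -0.68955374 -0.27272577] 84.02859168412834
at [618.5 -19.5  -1.9] t 12.03 SHIFT [-131.9   -0.     0. ] TURN [ 1.565 -0.    -0.   ] rows 12.5
```

View pics/d5.png

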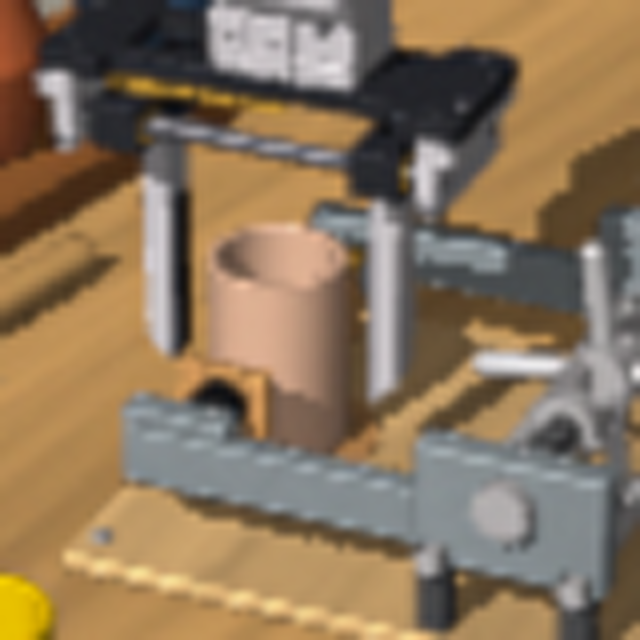

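Emit:
play_rows:
  moves:
    - {"tx":0,"ty":0,"tz":0,"wx":0,"wy":0,"wz":0}
    - {"tx":-10,"ty":0,"tz":0,"wx":0,"wy":0,"wz":0}
    - {"tx":-35,"ty":0,"tz":0,"wx":0,"wy":0,"wz":0}
    - {"tx":-75,"ty":0,"tz":0,"wx":0,"wy":0,"wz":0}
    - {"tx":-115,"ty":0,"tz":0,"wx":0,"wy":0,"wz":0}

```text
time: 12.45
ee_pos: [617.2, -19.2, 113.9]
tcp_rot: [2.73, 1.568, 2.932]
wrist_force: [0.6, 0.1, 0.7]
finger_gap: 94.0
```

Emit:
play_rows:
  moves:
    - {"tx":-15,"ty":0,"tz":-20,"wx":0.12,"wy":0,"wz":0}
    - {"tx":-15,"ty":0,"tz":-50,"wx":0.24,"wy":0,"wz":0}
    - {"tx":-15,"ty":0,"tz":-90,"wx":0.36,"wy":0,"wz":0}
    - {"tx":-15,"ty":0,"tz":-130,"wx":0.48,"wy":0,"wz":0}
    - {"tx":-15,"ty":0,"tz":-160,"wx":0.6,"wy":0,"wz":0}
  fingers: 255

```text
time: 12.87
ee_pos: [459.4, -51.6, 128.5]
tcp_rot: [-1.534, 1.571, -1.937]
wrist_force: [-0.9, 0.1, -0.2]
finger_gap: 64.0
```

```bash
python3 - <<'E'
from h import *
to(SCREW-32*CX+[0,0,52],down(-CY)); print(robot.state()["joint_positions"].round(2))
E
```

```text
at [459.4 -51.6 128.5] t 12.87 SHIFT [ 8.5 -6.6 -6.7] TURN [0.959 0.    0.   ] rows 7.7
[-0.36 -0.17  2.06 -0.    1.26  0.05]
```

Emit:
play_rows:
  moves:
    - {"tx":0,"ty":-6.6,"tz":-6.7,"wx":0.6,"wy":0,"wz":0}
    - {"tx":0,"ty":-6.6,"tz":-6.7,"wx":0.6,"wy":0,"wz":0}
    - {"tx":0,"ty":-6.6,"tz":-6.7,"wx":0.6,"wy":0,"wz":0}
    - {"tx":0,"ty":-6.6,"tz":-6.7,"wx":0.6,"wy":0,"wz":0}
    - {"tx":0,"ty":-6.6,"tz":-6.7,"wx":0.6,"wy":0,"wz":0}

```text
time: 13.28
ee_pos: [453.1, -55.2, 129.2]
tcp_rot: [0.665, 1.569, -0.339]
wrist_force: [0.2, 0.1, 0.6]
finger_gap: 31.0
```

Emit:
play_rows:
  moves:
    - {"tx":0,"ty":0,"tz":0,"wx":0.36,"wy":0,"wz":0}
    - {"tx":0,"ty":0,"tz":0,"wx":0.36,"wy":0,"wz":0}
    - {"tx":0,"ty":0,"tz":0,"wx":0.36,"wy":0,"wz":0}
    - {"tx":0,"ty":0,"tz":0,"wx":0.36,"wy":0,"wz":0}
    - {"tx":0,"ty":0,"tz":0,"wx":0.36,"wy":0,"wz":0}

```text
time: 13.7
ee_pos: [453.2, -55.1, 128.8]
tcp_rot: [0.991, 1.57, -0.364]
wrist_force: [-0.8, 0.5, 0.7]
finger_gap: 0.3
```

```bash
python3 - <<'E'
from h import *
to(SCREW-32*CX+[0,0,20],down(-CY)); s=robot.state();print(s["joint_positions"].round(2),s["finger_gap"])
p,d=robot.get_image("side"); P=cloud("side",d); crop(p,240,150,110,110,7,"pics/e1.png"); np.save("pics/e1d.npy",d)
e=s["ee_pos"]; print("tip pred +40",(proj("side",e+[0,0,40])-[240,150])*7)
E
```

```text
at [453.2 -55.1 128.8] t 13.7 SHIFT [40.8 -2.4 -0.6] TURN [ 0.008  0.    -0.001] rows 1.0
[-0.37 -0.19  2.07  0.    1.26  0.98] 0.30437689099551724
tip pred +40 [608.54741635 335.03684306]
```

View pics/e1.png

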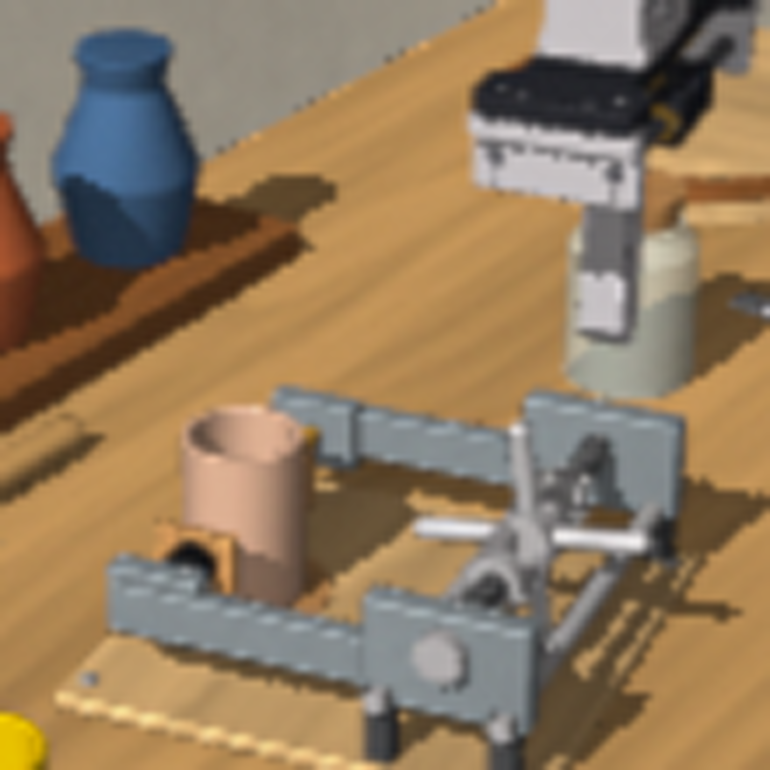

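Emit:
play_rows:
  moves:
    - {"tx":15,"ty":0,"tz":0,"wx":0,"wy":0,"wz":0}
    - {"tx":35,"ty":0,"tz":0,"wx":0,"wy":0,"wz":0}
    - {"tx":52,"ty":0,"tz":0,"wx":0,"wy":0,"wz":0}
    - {"tx":62,"ty":0,"tz":0,"wx":0,"wy":0,"wz":0}
    - {"tx":62,"ty":0,"tz":0,"wx":0,"wy":0,"wz":0}

```text
time: 14.17
ee_pos: [451.2, -54.4, 64.1]
tcp_rot: [-2.151, 1.566, 2.776]
wrist_force: [-0.8, 0.5, -0.8]
finger_gap: 0.2
```

```bash
cat >> h.py <<'E'
def rep(off=40):
    s=robot.state(); r=s["ee_pos"]-SCREW; F=s["wrist_force"]; M=s["ft_torque"]
    x,y,z=r@CX,r@CY,r[2]+off
    fx,fz=F@CX,F[2]
    c=np.array([x+8,z]); rr=np.hypot(*c); th=np.degrees(np.arctan2(c[0],c[1])+np.arcsin(min(1,5/rr)))
    # torque on screw (tightening +) from contact at the finger corner: applied force = -F
    tq=(-(fx)*z + fz*(x+8))/1000
    print(f"t {s['time']:.2f} x {x:.1f} y {y:.1f} ztip {z:.1f} corner r {rr:.1f} th {th:.1f}  fx {fx:.1f} fy {F@CY:.1f} fz {fz:.1f} My {M@CY:.3f} torque {tq:.3f}")
def arc(ths,r=38):
    s=robot.state(); q=s["ee_pos"]-SCREW; x0,z0=q@CX,q[2]+40
    for t in ths:
        a=np.radians(t)
        if t>0: c=np.array([r*np.sin(a)-5*np.cos(a), r*np.cos(a)+5*np.sin(a)])
        else: c=np.array([50*np.sin(a)-5, 50*np.cos(a)-50+r])
        print(t,"ty",round(c[0]-8-x0,1),"tx",round(z0-c[1],1))
E
python3 - <<'E'
from h import *
rep(); arc([0,6,10,15,20,25,30,40,50,60])
E
```

```text
t 14.17 x -31.4 y 0.6 ztip 36.1 corner r 43.0 th -26.3  fx -0.6 fy 0.7 fz -0.8 My 0.008 torque 0.043
0 ty 18.4 tx -1.9
6 ty 22.4 tx -2.2
10 ty 25.1 tx -2.2
15 ty 28.4 tx -1.9
20 ty 31.7 tx -1.3
25 ty 34.9 tx -0.5
30 ty 38.1 tx 0.7
40 ty 44.0 tx 3.8
50 ty 49.3 tx 7.8
60 ty 53.8 tx 12.8
```

Emit:
play_rows:
  moves:
    - {"tx":-2,"ty":8,"tz":0,"wx":0,"wy":0,"wz":0}
    - {"tx":-2,"ty":14,"tz":0,"wx":0,"wy":0,"wz":0}
    - {"tx":-2,"ty":18,"tz":0,"wx":0,"wy":0,"wz":0}
    - {"tx":-2,"ty":20,"tz":0,"wx":0,"wy":0,"wz":0}

```text
time: 14.5
ee_pos: [474.3, -51.0, 69.5]
tcp_rot: [1.03, 1.568, -0.327]
wrist_force: [0.3, 0.0, -0.3]
finger_gap: 0.5
```

```bash
python3 -c "
from h import *
rep()"
```

```text
t 14.50 x -8.1 y -0.9 ztip 41.5 corner r 41.5 th 6.8  fx 0.3 fy -0.0 fz -0.3 My -0.033 torque -0.011
```

Emit:
play_rows:
  moves:
    - {"tx":0,"ty":2,"tz":0,"wx":0,"wy":0,"wz":0}
    - {"tx":0,"ty":4,"tz":0,"wx":0,"wy":0,"wz":0}
    - {"tx":0,"ty":6,"tz":0,"wx":0,"wy":0,"wz":0}

```text
time: 14.75
ee_pos: [477.6, -50.0, 68.7]
tcp_rot: [-1.423, 1.568, -2.78]
wrist_force: [-6.3, -1.6, 4.9]
finger_gap: 0.1
```

```bash
python3 -c "
from h import *
rep()
arc([15,20,25,30])"
```

```text
t 14.75 x -4.7 y -0.6 ztip 40.7 corner r 40.8 th 11.7  fx -6.5 fy -0.3 fz 4.9 My 1.181 torque 0.282
15 ty 1.7 tx 2.7
20 ty 5.0 tx 3.3
25 ty 8.2 tx 4.2
30 ty 11.3 tx 5.3
```

Emit:
play_rows:
  moves:
    - {"tx":1,"ty":3,"tz":0,"wx":0,"wy":0,"wz":0}
    - {"tx":2,"ty":6,"tz":0,"wx":0,"wy":0,"wz":0}
    - {"tx":3,"ty":9,"tz":0,"wx":0,"wy":0,"wz":0}
    - {"tx":4.5,"ty":12,"tz":0,"wx":0,"wy":0,"wz":0}

```text
time: 15.08
ee_pos: [490.2, -47.3, 64.8]
tcp_rot: [-1.128, 1.57, -2.486]
wrist_force: [-4.5, 0.3, 8.2]
finger_gap: 0.6
```

```bash
python3 -c "
from h import *
rep()
arc([30,40,50,60,65])"
```

```text
t 15.08 x 8.3 y -0.5 ztip 36.8 corner r 40.3 th 31.0  fx -4.4 fy 1.2 fz 8.2 My 0.807 torque 0.294
30 ty -1.6 tx 1.4
40 ty 4.3 tx 4.5
50 ty 9.6 tx 8.6
60 ty 14.1 tx 13.5
65 ty 16.0 tx 16.2
```

Emit:
play_rows:
  moves:
    - {"tx":2,"ty":4,"tz":0,"wx":0,"wy":0,"wz":0}
    - {"tx":4.5,"ty":7,"tz":0,"wx":0,"wy":0,"wz":0}
    - {"tx":7.5,"ty":10,"tz":0,"wx":0,"wy":0,"wz":0}
    - {"tx":10.5,"ty":12.5,"tz":0,"wx":0,"wy":0,"wz":0}
    - {"tx":13,"ty":14.5,"tz":0,"wx":0,"wy":0,"wz":0}

```text
time: 15.5
ee_pos: [505.6, -44.3, 52.2]
tcp_rot: [1.031, 1.569, -0.327]
wrist_force: [-2.6, 0.3, 7.1]
finger_gap: 0.6
```

```bash
python3 -c "
from h import *
rep()
arc([60,65,70])"
```

```text
t 15.50 x 23.9 y -0.7 ztip 24.2 corner r 40.1 th 60.0  fx -2.5 fy 0.8 fz 7.1 My 0.408 torque 0.286
60 ty -1.5 tx 0.9
65 ty 0.4 tx 3.6
70 ty 2.1 tx 6.5
```

Emit:
play_rows:
  moves:
    - {"tx":2.5,"ty":1.2,"tz":0,"wx":0,"wy":0,"wz":0}
    - {"tx":5,"ty":2.2,"tz":0,"wx":0,"wy":0,"wz":0}

```text
time: 15.67
ee_pos: [508.5, -43.7, 47.7]
tcp_rot: [1.253, 1.567, -0.105]
wrist_force: [0.0, 1.4, 9.2]
finger_gap: 0.3
```

```bash
python3 -c "
from h import *
rep()"
```

```text
t 15.67 x 26.9 y -0.8 ztip 19.7 corner r 40.1 th 67.8  fx 0.3 fy 1.4 fz 9.2 My 0.002 torque 0.315
```

Emit:
play_rows:
  moves:
    - {"tx":-15,"ty":0,"tz":0,"wx":0,"wy":0,"wz":0}
    - {"tx":-45,"ty":0,"tz":0,"wx":0,"wy":0,"wz":0}
    - {"tx":-70,"ty":-20,"tz":0,"wx":0,"wy":0,"wz":0}
    - {"tx":-70,"ty":-50,"tz":0,"wx":0,"wy":0,"wz":0}
    - {"tx":-70,"ty":-75,"tz":0,"wx":0,"wy":0,"wz":0}

```text
time: 16.08
ee_pos: [433.7, -59.9, 117.7]
tcp_rot: [0.981, 1.567, -0.376]
wrist_force: [-0.5, 0.5, -0.0]
finger_gap: 0.3
```

```bash
python3 - <<'E'
from h import *
rep()
p,d=robot.get_image("side"); P=cloud("side",d); crop(p,240,190,110,80,7,"pics/e2.png")
p,d=robot.get_image("top"); crop(p,235,165,130,120,5,"pics/e3.png")
arc([-40,-30,-25])
E
```

```text
t 16.08 x -49.6 y -1.2 ztip 89.7 corner r 98.9 th -22.0  fx -0.4 fy 0.6 fz -0.0 My 0.039 torque 0.040
-40 ty 6.8 tx 61.3
-30 ty 14.0 tx 56.3
-25 ty 17.8 tx 54.3
```

View pics/e2.png

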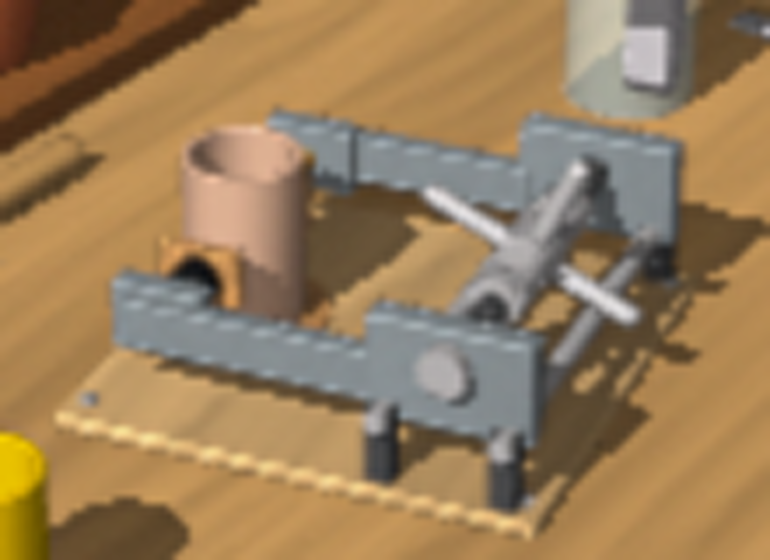

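View pics/e3.png

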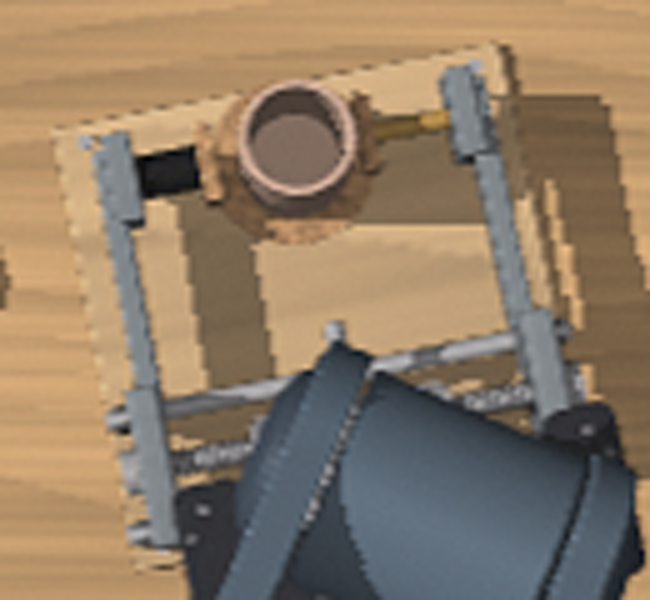

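```bash
python3 - <<'E'
from h import *
def c1(u,v): return (u/5+235-.4,v/5+165-.4)
for n,q,z in[("left face",(221,160),64),("right face",(363,125),64),("rim",(298,139),90),("riml",(240,150),90),("rimr",(356,128),90)]:
    X=ray("top",*c1(*q),z); r=X-SEAT; print(n,(r@CX).round(1),(r@CY).round(1))
E
```

```text
left face -0.0 38.9
right face 3.5 -31.7
rim -1.2 1.9
riml -1.1 29.8
rimr -1.4 -26.1
```

Emit:
play_rows:
  moves:
    - {"tx":15,"ty":0,"tz":-1,"wx":0,"wy":0,"wz":0}
    - {"tx":35,"ty":0,"tz":-1,"wx":0,"wy":0,"wz":0}
    - {"tx":50,"ty":0,"tz":-1,"wx":0,"wy":0,"wz":0}
    - {"tx":55,"ty":5,"tz":-1,"wx":0,"wy":0,"wz":0}
    - {"tx":55,"ty":12,"tz":-1,"wx":0,"wy":0,"wz":0}

```text
time: 16.6
ee_pos: [444.3, -55.3, 59.4]
tcp_rot: [-2.244, 1.568, 2.681]
wrist_force: [-0.3, 0.1, -0.1]
finger_gap: 0.7
```

```bash
cat >> h.py <<'E'
def rep2(off=40):
    # spoke leaning back: its round end (centre r=50, rad 5) on the finger's front face
    s=robot.state(); r=s["ee_pos"]-SCREW; F=s["wrist_force"]
    x,z=r@CX,r[2]+off; fx,fz=F@CX,F[2]
    th=np.arcsin(np.clip((x+8+5)/50,-1,1)); zc=50*np.cos(th)
    print(f"t {s['time']:.2f} x {x:.1f} ztip {z:.1f} th(back) {np.degrees(th):.1f} fx {fx:.1f} fz {fz:.1f} torque {(-fx*zc+fz*(x+8))/1000:.3f}")
E
python3 -c "
from h import *
rep2(); rep(); arc([-22,-15,-8,0,5,10,15,20])"
```

```text
t 16.60 x -38.3 ztip 31.4 th(back) -30.4 fx -0.3 fz -0.1 torque 0.015
t 16.60 x -38.3 y 1.2 ztip 31.4 corner r 43.7 th -37.4  fx -0.3 fy 0.2 fz -0.1 My -0.055 torque 0.012
-22 ty 6.6 tx -2.9
-15 ty 12.4 tx -4.8
-8 ty 18.4 tx -6.1
0 ty 25.3 tx -6.6
5 ty 28.7 tx -6.8
10 ty 32.0 tx -6.8
15 ty 35.3 tx -6.6
20 ty 38.6 tx -6.0
```

Emit:
play_rows:
  moves:
    - {"tx":-3,"ty":4,"tz":1,"wx":0,"wy":0,"wz":0}
    - {"tx":-4,"ty":8,"tz":1,"wx":0,"wy":0,"wz":0}
    - {"tx":-5,"ty":12,"tz":1,"wx":0,"wy":0,"wz":0}
    - {"tx":-6,"ty":16,"tz":1,"wx":0,"wy":0,"wz":0}
    - {"tx":-6.5,"ty":20,"tz":1,"wx":0,"wy":0,"wz":0}

```text
time: 17.02
ee_pos: [464.5, -52.8, 68.8]
tcp_rot: [-1.426, 1.568, -2.784]
wrist_force: [-7.5, -0.5, 4.2]
finger_gap: 0.2
```

```bash
python3 -c "
from h import *
rep2(); rep(); arc([0,5,10,15,20,25,30])"
```

```text
t 17.02 x -18.0 ztip 40.8 th(back) -5.8 fx -7.4 fz 4.2 torque 0.327
t 17.02 x -18.0 y -0.6 ztip 40.8 corner r 42.0 th -7.0  fx -7.4 fy 1.1 fz 4.2 My 1.300 torque 0.260
0 ty 5.0 tx 2.8
5 ty 8.4 tx 2.5
10 ty 11.7 tx 2.5
15 ty 15.0 tx 2.8
20 ty 18.3 tx 3.4
25 ty 21.6 tx 4.2
30 ty 24.7 tx 5.4
```

Emit:
play_rows:
  moves:
    - {"tx":0,"ty":4,"tz":0,"wx":0,"wy":0,"wz":0}
    - {"tx":0,"ty":8,"tz":0,"wx":0,"wy":0,"wz":0}
    - {"tx":0.5,"ty":12,"tz":0,"wx":0,"wy":0,"wz":0}
    - {"tx":1,"ty":15,"tz":0,"wx":0,"wy":0,"wz":0}
    - {"tx":1.5,"ty":18,"tz":0,"wx":0,"wy":0,"wz":0}

```text
time: 17.43
ee_pos: [482.8, -49.1, 67.7]
tcp_rot: [-0.736, 1.57, -2.094]
wrist_force: [-6.2, -1.5, 6.1]
finger_gap: 0.9
```

```bash
python3 -c "
from h import *
rep(); arc([20,25,30,35,40,45])"
```

```text
t 17.43 x 0.6 y -0.8 ztip 39.7 corner r 40.6 th 19.3  fx -6.4 fy -0.2 fz 6.1 My 1.107 torque 0.306
20 ty -0.3 tx 2.3
25 ty 2.9 tx 3.1
30 ty 6.1 tx 4.3
35 ty 9.1 tx 5.7
40 ty 12.0 tx 7.3
45 ty 14.7 tx 9.3
```

Emit:
play_rows:
  moves:
    - {"tx":1,"ty":3,"tz":0,"wx":0,"wy":0,"wz":0}
    - {"tx":2,"ty":6,"tz":0,"wx":0,"wy":0,"wz":0}
    - {"tx":3.5,"ty":9,"tz":0,"wx":0,"wy":0,"wz":0}
    - {"tx":5,"ty":12,"tz":0,"wx":0,"wy":0,"wz":0}

```text
time: 17.77
ee_pos: [495.1, -46.6, 62.9]
tcp_rot: [0.489, 1.57, -0.869]
wrist_force: [-5.4, -0.1, 6.0]
finger_gap: 0.6
```

```bash
python3 -c "
from h import *
rep()
p,d=robot.get_image('top'); crop(p,235,165,130,120,5,'pics/e4.png')
p,d=robot.get_image('side'); crop(p,240,190,110,80,7,'pics/e5.png')
arc([45,50,55,60,65])"
```

```text
t 17.77 x 13.2 y -0.8 ztip 34.9 corner r 40.8 th 38.3  fx -5.3 fy 1.0 fz 6.0 My 0.901 torque 0.313
45 ty 1.8 tx 4.4
50 ty 4.4 tx 6.5
55 ty 6.8 tx 8.9
60 ty 8.9 tx 11.4
65 ty 10.8 tx 14.2
```

View pics/e4.png

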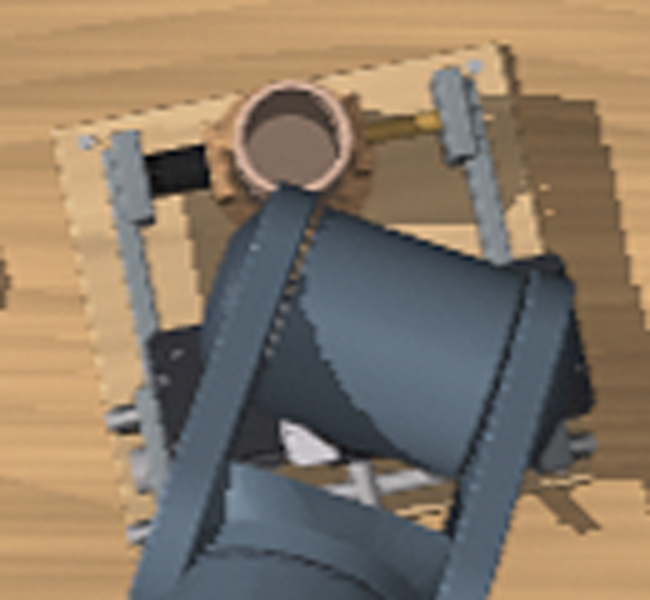

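View pics/e5.png

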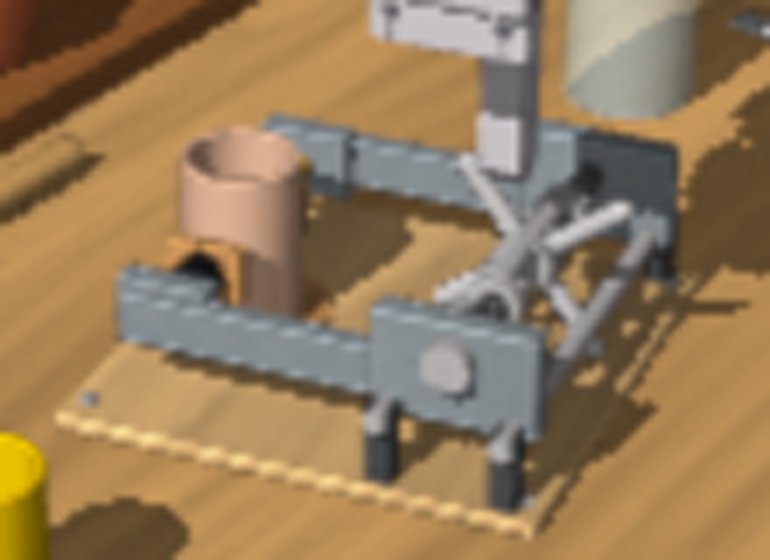

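Emit:
play_rows:
  moves:
    - {"tx":1,"ty":1.4,"tz":0,"wx":0,"wy":0,"wz":0}
    - {"tx":2,"ty":2.8,"tz":0,"wx":0,"wy":0,"wz":0}
    - {"tx":3,"ty":4.2,"tz":0,"wx":0,"wy":0,"wz":0}

```text
time: 18.12
ee_pos: [499.4, -45.7, 60.1]
tcp_rot: [0.809, 1.569, -0.548]
wrist_force: [-3.7, -0.2, 5.8]
finger_gap: 0.4
```

```bash
python3 -c "
from h import *
rep()"
```

```text
t 18.12 x 17.6 y -0.9 ztip 32.1 corner r 41.0 th 45.6  fx -3.7 fy 0.6 fz 5.8 My 0.748 torque 0.265
```

Emit:
play_rows:
  moves:
    - {"tx":1.1,"ty":1.3,"tz":0,"wx":0,"wy":0,"wz":0}
    - {"tx":2.2,"ty":2.5,"tz":0,"wx":0,"wy":0,"wz":0}

```text
time: 18.28
ee_pos: [501.8, -45.3, 57.8]
tcp_rot: [0.606, 1.569, -0.752]
wrist_force: [-4.5, -0.5, 5.8]
finger_gap: 0.5
```

```bash
python3 -c "
from h import *
rep()"
```

```text
t 18.28 x 20.1 y -1.0 ztip 29.8 corner r 41.0 th 50.3  fx -4.5 fy 0.4 fz 5.8 My 0.857 torque 0.296
```

Emit:
play_rows:
  moves:
    - {"tx":1.2,"ty":1.2,"tz":0,"wx":0,"wy":0,"wz":0}
    - {"tx":2.4,"ty":2.4,"tz":0,"wx":0,"wy":0,"wz":0}

```text
time: 18.45
ee_pos: [504.3, -44.8, 55.5]
tcp_rot: [0.681, 1.569, -0.676]
wrist_force: [-4.4, -0.5, 6.2]
finger_gap: 0.4
```

```bash
cat >> h.py <<'E'
_d=np.array([(6.5,4.9,1.181),(4.4,8.2,.807),(2.5,7.1,.408),(-0.3,9.2,.002),(7.4,4.2,1.30),(6.4,6.1,1.107),(5.3,6,.901),(3.7,5.8,.748),(4.5,5.8,.857)])
_L=np.linalg.lstsq(_d[:,:2],_d[:,2],rcond=None)[0]
def rep3():
    rep(); s=robot.state(); r=s["ee_pos"]-SCREW; fz=s["wrist_force"][2]; My=s["ft_torque"]@CY
    fx=-(My-_L[1]*fz)/_L[0]; print("   alt fx %.1f torque %.3f  L %s"%(fx,(-fx*(r[2]+40)+fz*(r@CX+8))/1000,_L.round(3)))
E
python3 -c "
from h import *
rep3()"
```

```text
t 18.45 x 22.5 y -1.0 ztip 27.5 corner r 41.1 th 55.0  fx -4.4 fy 0.4 fz 6.2 My 0.799 torque 0.309
   alt fx -4.4 torque 0.310  L [0.174 0.005]
```

Emit:
play_rows:
  moves:
    - {"tx":1.2,"ty":1.1,"tz":0,"wx":0,"wy":0,"wz":0}
    - {"tx":2.4,"ty":2.1,"tz":0,"wx":0,"wy":0,"wz":0}

```text
time: 18.62
ee_pos: [506.3, -44.4, 53.1]
tcp_rot: [0.714, 1.569, -0.644]
wrist_force: [-4.7, -0.8, 5.9]
finger_gap: 0.6
```

```bash
python3 -c "
from h import *
rep3()"
```

```text
t 18.62 x 24.7 y -1.0 ztip 25.1 corner r 41.2 th 59.5  fx -4.8 fy 0.2 fz 5.9 My 0.788 torque 0.313
   alt fx -4.4 torque 0.302  L [0.174 0.005]
```

Emit:
play_rows:
  moves:
    - {"tx":1.4,"ty":1,"tz":0,"wx":0,"wy":0,"wz":0}
    - {"tx":2.8,"ty":1.9,"tz":0,"wx":0,"wy":0,"wz":0}

```text
time: 18.78
ee_pos: [508.3, -44.0, 50.3]
tcp_rot: [0.804, 1.568, -0.554]
wrist_force: [-3.2, 0.2, 6.1]
finger_gap: 0.7
```

```bash
python3 -c "
from h import *
rep3()"
```

```text
t 18.78 x 26.7 y -1.0 ztip 22.3 corner r 41.2 th 64.2  fx -3.1 fy 0.8 fz 6.1 My 0.738 torque 0.283
   alt fx -4.1 torque 0.304  L [0.174 0.005]
```

Emit:
play_rows:
  moves:
    - {"tx":1.4,"ty":0.9,"tz":0,"wx":0,"wy":0,"wz":0}
    - {"tx":2.9,"ty":1.7,"tz":0,"wx":0,"wy":0,"wz":0}

```text
time: 18.95
ee_pos: [510.1, -43.6, 47.5]
tcp_rot: [0.833, 1.568, -0.525]
wrist_force: [-4.2, -0.3, 6.9]
finger_gap: 0.2
```

```bash
python3 -c "
from h import *
rep3()
p,d=robot.get_image('top'); crop(p,265,165,60,50,10,'pics/e6.png')"
```

```text
t 18.95 x 28.5 y -1.0 ztip 19.5 corner r 41.4 th 68.8  fx -4.2 fy 0.6 fz 6.9 My 0.739 torque 0.333
   alt fx -4.1 torque 0.331  L [0.174 0.005]
```

View pics/e6.png

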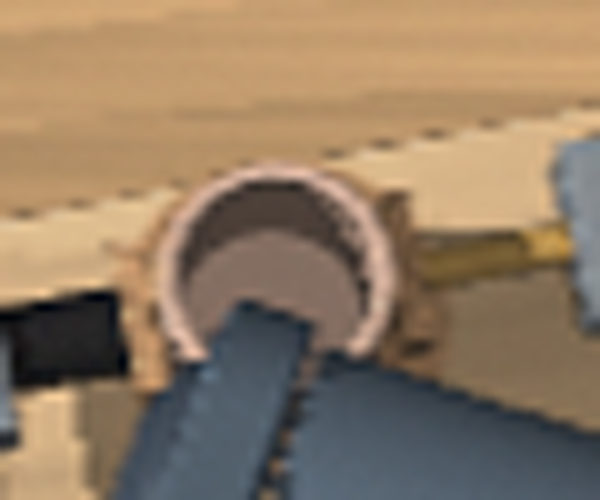

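Emit:
play_rows:
  moves:
    - {"tx":0.9,"ty":0.5,"tz":0,"wx":0,"wy":0,"wz":0}
    - {"tx":1.8,"ty":0.9,"tz":0,"wx":0,"wy":0,"wz":0}

```text
time: 19.17
ee_pos: [510.9, -43.4, 45.8]
tcp_rot: [0.819, 1.568, -0.539]
wrist_force: [-4.6, 0.6, 7.7]
finger_gap: 0.3
```

```bash
python3 -c "
from h import *
rep3()"
```

```text
t 19.17 x 29.4 y -1.0 ztip 17.8 corner r 41.4 th 71.4  fx -4.4 fy 1.5 fz 7.7 My 0.775 torque 0.366
   alt fx -4.2 torque 0.363  L [0.174 0.005]
```

Emit:
play_rows:
  moves:
    - {"tx":0.9,"ty":0.4,"tz":0,"wx":0,"wy":0,"wz":0}
    - {"tx":1.8,"ty":0.8,"tz":0,"wx":0,"wy":0,"wz":0}

```text
time: 19.33
ee_pos: [511.7, -43.2, 44.1]
tcp_rot: [0.82, 1.568, -0.538]
wrist_force: [-4.5, -0.1, 7.7]
finger_gap: 0.3
```

```bash
python3 -c "
from h import *
rep3()"
```

```text
t 19.33 x 30.2 y -1.0 ztip 16.1 corner r 41.4 th 74.1  fx -4.4 fy 0.8 fz 7.7 My 0.878 torque 0.367
   alt fx -4.8 torque 0.374  L [0.174 0.005]
```

Emit:
play_rows:
  moves:
    - {"tx":-10,"ty":-1,"tz":0,"wx":0,"wy":0,"wz":0}
    - {"tx":-40,"ty":-1,"tz":0,"wx":0,"wy":0,"wz":0}
    - {"tx":-75,"ty":-10,"tz":0,"wx":0,"wy":0,"wz":0}
    - {"tx":-75,"ty":-45,"tz":0,"wx":0,"wy":0,"wz":0}
    - {"tx":-75,"ty":-75,"tz":0,"wx":0,"wy":0,"wz":0}

```text
time: 19.75
ee_pos: [439.1, -59.7, 120.8]
tcp_rot: [0.972, 1.563, -0.384]
wrist_force: [-0.3, -0.2, -0.3]
finger_gap: 0.2
```

```bash
python3 - <<'E'
from h import *
p,d=robot.get_image("side"); P=cloud("side",d); crop(p,240,190,110,80,7,"pics/f1.png")
p,d=robot.get_image("top"); crop(p,235,165,130,120,5,"pics/f2.png")
rep(); 
E
```

```text
t 19.85 x -48.0 y -0.5 ztip 89.8 corner r 98.3 th -21.1  fx -0.3 fy -0.1 fz -0.3 My 0.049 torque 0.037
```

View pics/f1.png

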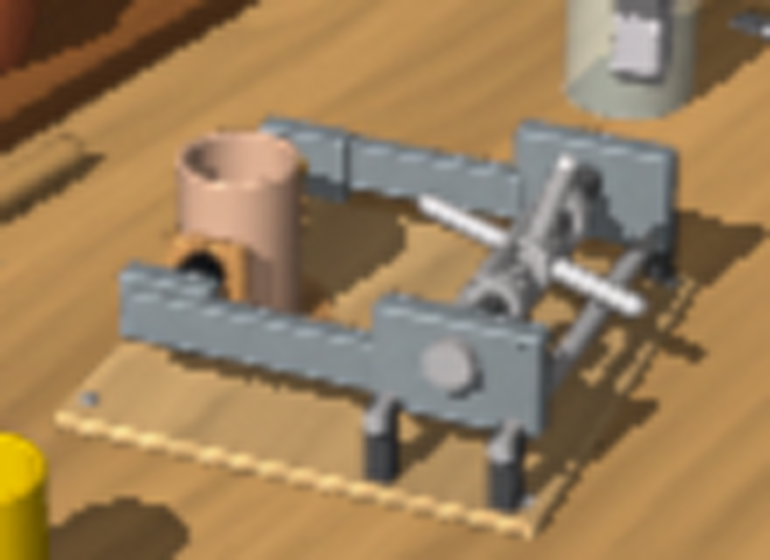

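View pics/f2.png

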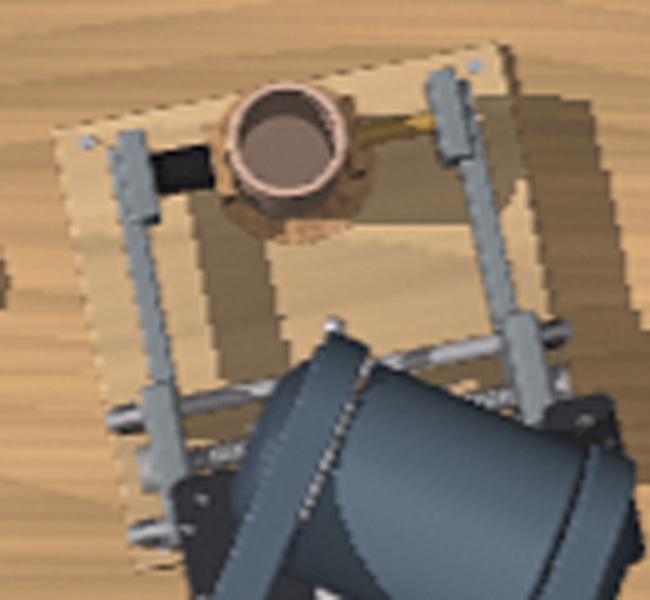

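Emit:
play_rows:
  moves:
    - {"tx":15,"ty":0,"tz":0,"wx":0,"wy":0,"wz":0}
    - {"tx":35,"ty":0,"tz":0,"wx":0,"wy":0,"wz":0}
    - {"tx":49,"ty":4,"tz":0,"wx":0,"wy":0,"wz":0}
    - {"tx":54,"ty":10,"tz":0,"wx":0,"wy":0,"wz":0}
    - {"tx":54,"ty":14,"tz":0,"wx":0,"wy":0,"wz":0}

```text
time: 20.27
ee_pos: [451.1, -55.4, 62.3]
tcp_rot: [-2.547, 1.57, 2.378]
wrist_force: [-0.0, -0.2, -0.0]
finger_gap: 0.3
```

Emit:
play_rows:
  moves:
    - {"tx":0,"ty":0,"tz":0,"wx":0,"wy":0,"wz":0}
    - {"tx":0,"ty":0,"tz":0,"wx":0,"wy":0,"wz":0}

```text
time: 20.43
ee_pos: [451.8, -55.9, 63.8]
tcp_rot: [1.01, 1.569, -0.348]
wrist_force: [-0.1, 0.4, 0.4]
finger_gap: 0.6
```

```bash
python3 -c "
from h import *
rep2(); print(robot.state()['ft_torque']@CY)"
```

```text
t 20.43 x -31.1 ztip 35.8 th(back) -21.2 fx -0.1 fz 0.4 torque -0.007
0.0006129164278570265
```

Emit:
play_rows:
  moves:
    - {"tx":0,"ty":2,"tz":0,"wx":0,"wy":0,"wz":0}
    - {"tx":0,"ty":4,"tz":0,"wx":0,"wy":0,"wz":0}

```text
time: 20.6
ee_pos: [454.6, -55.1, 63.2]
tcp_rot: [0.423, 1.57, -0.935]
wrist_force: [-4.6, -1.7, 3.3]
finger_gap: 0.4
```

```bash
cat >> h.py <<'E'
def rep4():
    rep2(); s=robot.state(); r=s["ee_pos"]-SCREW; fz=s["wrist_force"][2]; My=s["ft_torque"]@CY; x,z=r@CX,r[2]+40
    th=np.arcsin(np.clip((x+13)/50,-1,1)); zc=50*np.cos(th); L=_L[0]-(zc-z)/1000
    fx=-(My-.005*fz)/L; print("   My %.3f alt fx %.1f torque %.3f"%(My,fx,(-fx*zc+fz*(x+8))/1000))
E
python3 -c "
from h import *
rep4()"
```

```text
t 20.60 x -28.2 ztip 35.2 th(back) -17.7 fx -4.8 fz 3.3 torque 0.164
   My 0.919 alt fx -5.6 torque 0.199
```

Emit:
play_rows:
  moves:
    - {"tx":-0.3,"ty":1.2,"tz":0,"wx":0,"wy":0,"wz":0}
    - {"tx":-0.6,"ty":2.4,"tz":0,"wx":0,"wy":0,"wz":0}

```text
time: 20.77
ee_pos: [454.7, -54.9, 63.1]
tcp_rot: [-1.519, 1.565, -2.876]
wrist_force: [-9.7, -4.3, 6.3]
finger_gap: -0.0
```

```bash
python3 -c "
from h import *
rep4()"
```

```text
t 20.77 x -28.1 ztip 35.1 th(back) -17.5 fx -10.3 fz 6.3 torque 0.367
   My 1.902 alt fx -11.6 torque 0.427
```

Emit:
play_rows:
  moves:
    - {"tx":-0.3,"ty":0.8,"tz":0,"wx":0,"wy":0,"wz":0}
    - {"tx":-0.6,"ty":1.6,"tz":0,"wx":0,"wy":0,"wz":0}

```text
time: 20.93
ee_pos: [455.7, -54.6, 63.6]
tcp_rot: [-1.548, 1.564, -2.905]
wrist_force: [-10.0, -3.7, 6.9]
finger_gap: 0.7
```

```bash
python3 -c "
from h import *
rep4()"
```

```text
t 20.93 x -27.0 ztip 35.6 th(back) -16.2 fx -10.6 fz 6.9 torque 0.376
   My 1.862 alt fx -11.3 torque 0.412
```

Emit:
play_rows:
  moves:
    - {"tx":-0.3,"ty":0.8,"tz":0,"wx":0,"wy":0,"wz":0}
    - {"tx":-0.5,"ty":1.6,"tz":0,"wx":0,"wy":0,"wz":0}

```text
time: 21.1
ee_pos: [457.3, -54.3, 64.2]
tcp_rot: [-1.55, 1.564, -2.907]
wrist_force: [-10.2, -3.6, 7.0]
finger_gap: 0.3
```

```bash
python3 -c "
from h import *
rep4()"
```

```text
t 21.10 x -25.4 ztip 36.2 th(back) -14.4 fx -10.8 fz 7.0 torque 0.400
   My 1.995 alt fx -12.1 torque 0.466
```

Emit:
play_rows:
  moves:
    - {"tx":-0.3,"ty":0.8,"tz":0,"wx":0,"wy":0,"wz":0}
    - {"tx":-0.5,"ty":1.6,"tz":0,"wx":0,"wy":0,"wz":0}

```text
time: 21.27
ee_pos: [458.8, -54.0, 64.7]
tcp_rot: [-1.549, 1.564, -2.906]
wrist_force: [-10.5, -3.9, 6.0]
finger_gap: 0.5
```

```bash
python3 -c "
from h import *
rep4()"
```

```text
t 21.27 x -23.9 ztip 36.7 th(back) -12.5 fx -11.1 fz 6.0 torque 0.446
   My 1.902 alt fx -11.6 torque 0.471
```

Emit:
play_rows:
  moves:
    - {"tx":-0.2,"ty":0.8,"tz":0,"wx":0,"wy":0,"wz":0}
    - {"tx":-0.4,"ty":1.6,"tz":0,"wx":0,"wy":0,"wz":0}

```text
time: 21.43
ee_pos: [460.3, -53.7, 65.1]
tcp_rot: [-1.559, 1.564, -2.916]
wrist_force: [-10.6, -2.8, 6.7]
finger_gap: 0.7
```

```bash
python3 -c "
from h import *
rep4()"
```

```text
t 21.43 x -22.3 ztip 37.1 th(back) -10.7 fx -11.0 fz 6.7 torque 0.445
   My 2.014 alt fx -12.2 torque 0.506
```

Emit:
play_rows:
  moves:
    - {"tx":-0.1,"ty":0.7,"tz":0,"wx":0,"wy":0,"wz":0}
    - {"tx":-0.3,"ty":1.4,"tz":0,"wx":0,"wy":0,"wz":0}

```text
time: 21.6
ee_pos: [461.7, -53.4, 65.5]
tcp_rot: [-1.548, 1.564, -2.905]
wrist_force: [-11.0, -3.2, 7.8]
finger_gap: 0.2
```

```bash
python3 -c "
from h import *
rep4()"
```

```text
t 21.60 x -20.8 ztip 37.5 th(back) -9.0 fx -11.4 fz 7.8 torque 0.462
   My 2.003 alt fx -12.1 torque 0.499
```

Emit:
play_rows:
  moves:
    - {"tx":-0.1,"ty":0.6,"tz":0,"wx":0,"wy":0,"wz":0}
    - {"tx":-0.2,"ty":1.2,"tz":0,"wx":0,"wy":0,"wz":0}

```text
time: 21.77
ee_pos: [462.9, -53.2, 65.8]
tcp_rot: [-1.546, 1.564, -2.903]
wrist_force: [-10.4, -3.6, 7.6]
finger_gap: 0.5
```

```bash
python3 -c "
from h import *
rep4()"
```

```text
t 21.77 x -19.7 ztip 37.8 th(back) -7.6 fx -10.9 fz 7.6 torque 0.454
   My 2.120 alt fx -12.8 torque 0.549
```

Emit:
play_rows:
  moves:
    - {"tx":0,"ty":-4,"tz":0,"wx":0,"wy":0,"wz":0}
    - {"tx":0,"ty":-16,"tz":0,"wx":0,"wy":0,"wz":0}
    - {"tx":-20,"ty":-26,"tz":0,"wx":0,"wy":0,"wz":0}
    - {"tx":-55,"ty":-32,"tz":0,"wx":0,"wy":0,"wz":0}
    - {"tx":-90,"ty":-40,"tz":0,"wx":0,"wy":0,"wz":0}

```text
time: 22.18
ee_pos: [425.0, -60.3, 155.7]
tcp_rot: [-2.464, 1.569, 2.461]
wrist_force: [0.8, -0.3, 0.4]
finger_gap: 0.1
```

Emit:
play_rows:
  moves:
    - {"tx":-20,"ty":0,"tz":35,"wx":0,"wy":0,"wz":0}
    - {"tx":-30,"ty":0,"tz":75,"wx":0,"wy":0,"wz":0}
    - {"tx":-30,"ty":0,"tz":115,"wx":0,"wy":0,"wz":0}
    - {"tx":-30,"ty":0,"tz":150,"wx":0,"wy":0,"wz":0}
    - {"tx":-30,"ty":0,"tz":170,"wx":0,"wy":0,"wz":0}

```text
time: 22.6
ee_pos: [462.8, -230.5, 186.3]
tcp_rot: [0.707, 1.568, -0.654]
wrist_force: [-0.1, 1.0, -0.0]
finger_gap: 0.3
```

Emit:
play_rows:
  moves:
    - {"tx":0,"ty":0,"tz":0,"wx":0,"wy":0,"wz":0}
    - {"tx":0,"ty":0,"tz":0,"wx":0,"wy":0,"wz":0}
    - {"tx":0,"ty":0,"tz":0,"wx":0,"wy":0,"wz":0}

```text
time: 22.85
ee_pos: [462.0, -226.1, 185.3]
tcp_rot: [2.934, 1.57, 1.577]
wrist_force: [0.0, -0.2, -0.6]
finger_gap: 0.2
```

```bash
python3 - <<'E'
from h import *
s=robot.state();print(s["ee_pos"],s["time"],s["wrist_force"])
p,d=robot.get_image("side"); crop(p,240,190,110,80,7,"pics/g1.png"); cv2.imwrite("pics/g3.png",p[:,:,::-1])
p,d=robot.get_image("top"); crop(p,235,165,130,120,5,"pics/g2.png")
E
```

```text
[ 461.96394164 -226.08519186  185.34337067] 22.85 [ 0.01645896 -0.24306828 -0.64417758]
```

View pics/g1.png

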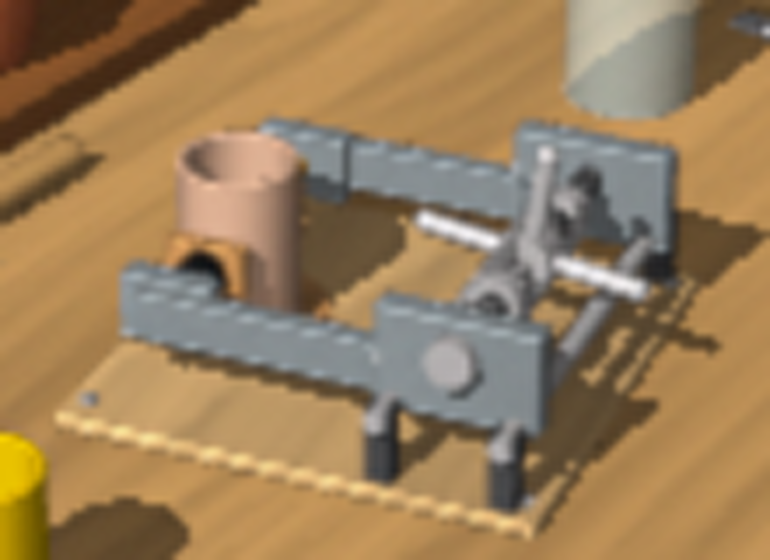

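View pics/g2.png

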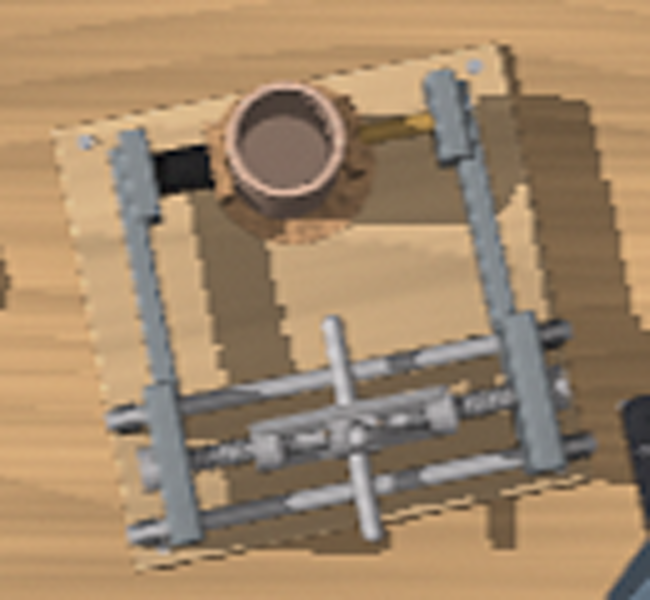

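View pics/g3.png

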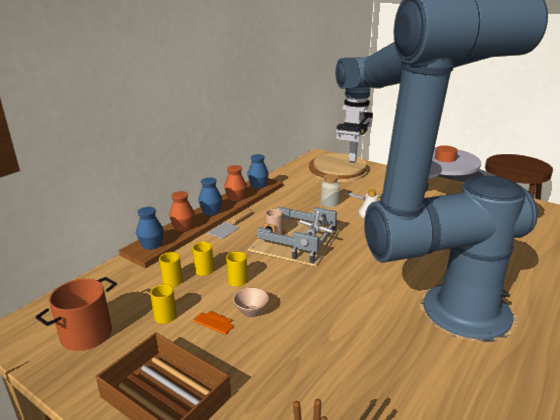

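```bash
python3 -c "
from plant import robot
print(robot.job_done())"
```

```text
the job is handed in; nothing more can be done
None
```

The bisque cup is standing upright on the seat, held between both pads. The load is about 17 N per jaw, though my estimates of it ranged from 14 to 20 N. The job was handed in at about 23 s, with the gripper clear of everything.

- **Reported tool height:** both cameras showed the real fingertips about 40 mm above the reported TCP. Lowering past reported z = 0 met no bench, which confirmed it, so I worked from the corrected height.
- **Placing the cup:** I gripped it, set it down gently on the seat until I felt contact (under 8 N) and let go. A picture then showed it upright and free between the open jaws.
- **Tightening:** I pushed the spokes along their arc in three strokes, about 166° in all. The free torque measured about 0.30 N m, and the load began to rise near 157°.
- **Where the load estimates disagreed:** scaled to the given friction figures, the final torque came to 0.405 N m from the force readings and 0.437 N m from the moment readings. That means about 14 to 17.5 N per jaw. The angle turned after contact suggested 17 to 20 N. I stopped between the two.
- **Last pictures:** they show the cup upright and whole, with both pads against it and the spokes free. It was slid a few mm towards the left jaw while closing, as expected. I saw none of the bystanders I could see out of place.

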